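# Weed dead gas struts out of the stock rack

### The job

The gas struts in the blue sloping rack and in the wooden tray are mixed: a good one keeps its rod fully out, a dead one has its rod sunk into the tube. Lay both dead struts in the red crate, and put the good strut from the tray into the place this leaves free in the rack, lying like its neighbours in both notches with its rod end down at the foot ledge. Set the struts down, do not drop them, and leave the other good struts and the things standing on the bench where they are.

Things in the scene. Friction and masses are not known exactly. Their poses are not given: they have to be found in the camera images.
- tube_1_mid (a point): Six like gas struts (0.2 kg): black tube 20 mm in diameter, 120 mm long, with a grey ring at the end where an 8 mm steel rod comes out, and a grey socket, 15 mm long and wide, at both outer ends; 190 mm long with the rod out, 150 with it in. This point: middle of the tube of strut 1, on its axis; x along the axis, away from the rod; z square to it, up at the start
- tube_1 (a joint): how far the rod of strut 1 stands out of the tube, in m: 0 = right in, 0.040 = fully out. A good strut's gas keeps the rod fully out (it yields only to 12 N or more and springs back); in a dead one it has sunk to 0 to 8 mm and stays where it is put (3 N of friction)
- foot_1 (a point): foot of strut 1: outer end of its rod's socket, on the axis, 75 mm plus the rod's stand-out from the middle of the tube. At the start all feet stand about 2 mm off the foot ledge of the rack or the end wall of the tray (at their -x sides), with no rod pointing the other way
- tube_2_mid (a point): middle of the tube of strut 2, on its axis; axes as for strut 1
- tube_2 (a joint): how far the rod of strut 2 stands out, in m; see strut 1
- foot_2 (a point): foot of strut 2: outer end of its rod's socket, on the axis
- tube_3_mid (a point): middle of the tube of strut 3, on its axis; axes as for strut 1
- tube_3 (a joint): how far the rod of strut 3 stands out, in m; see strut 1
- foot_3 (a point): foot of strut 3: outer end of its rod's socket, on the axis
- tube_4_mid (a point): middle of the tube of strut 4, on its axis; axes as for strut 1
- tube_4 (a joint): how far the rod of strut 4 stands out, in m; see strut 1
- foot_4 (a point): foot of strut 4: outer end of its rod's socket, on the axis
- tube_5_mid (a point): middle of the tube of strut 5, on its axis; axes as for strut 1
- tube_5 (a joint): how far the rod of strut 5 stands out, in m; see strut 1
- foot_5 (a point): foot of strut 5: outer end of its rod's socket, on the axis
- tube_6_mid (a point): middle of the tube of strut 6, on its axis; axes as for strut 1
- tube_6 (a joint): how far the rod of strut 6 stands out, in m; see strut 1
- foot_6 (a point): foot of strut 6: outer end of its rod's socket, on the axis
- rack: blue and white steel rack, fixed, 0.20 x 0.26 x 0.13 m; four V-notched places at y = -75, -25, 25, 75 mm. Strut axes there slope 30 deg: from the foot ledge (inner face x = -83, z = 62 mm, rim 8 mm above the axis) up to +x; a good strut's tube middle lies 115 mm up this axis. Notched rails 62 and 128 mm up it, tips 11 mm above it; bed 33 mm below. Origin: footprint centre, on the bench; z up.
- tray: plywood tray, fixed, 214 (x) x 186 x 56 mm, level V places at y = -50, 0, 50 mm, the outer two taken. Origin: centre of underside; struts lie along x, feet to -x, axes 44 mm above the bench, floor 38 mm below the axes. Notched boards at x = -34 and 32 mm, 6 mm thick, tips 11 mm above the axes; end walls 56 mm high. Struts hold by friction in rack and tray
- crate: red sheet-steel returns crate, open on top, fixed, 240 (x) x 180 (y) x 55 mm, walls and floor 3 mm, empty at the start. Origin: centre of its underside; z up. Two struts fit side by side along x
- spool_mid (a point): bystander: standing spool of copper wire, 100 mm in diameter, 70 mm high; its centre, half-way up
- spray_can_mid (a point): bystander: yellow spray can with a red cap, 56 mm in diameter, 165 mm high; its centre, half-way up
- jar_mid (a point): bystander: glass jar with a screw lid, 72 mm in diameter, 85 mm high; its centre, half-way up
Not all that is in view belongs to the job. What is shaped like the part that bears tube_4_mid but yellow is not meant.

How it is judged:
By the outcome, as a careful person would: the job done as asked, in the order asked, and still so for the second after the job is handed in, with the robot touching nothing.
It also fails if it takes over 72 s, if anything falls off the work surface, if the arm or the gripper's body presses on something with over 40 N, if the wrist force passes 120 N, or if a joint passes its speed limit or range.

### The arm

A 6-joint arm with a two-finger parallel gripper is mounted at the origin on the work surface. World frame = base frame: x ahead of the robot, y to its left, z up, the work surface at z = 0. Lengths are in m, angles in degrees, forces in N, time in s.
With the tool pointing down it reaches from about 0.35 to 0.875 m from the base axis. Payload 4.2 kg.
Tool frame: the origin (TCP) lies at the very end of the fingers, on their centre line; the grasp point (between the pads) lies 19 mm behind it; y points along the fingers, z is the direction in which the jaws open and shut, and the axes are right-handed (so a half turn about y gives the same grasp; the last joint's range is limited). The gripper opens to 87 mm and grips with 3 to 60 N. Pads are 19 mm wide; open, the fingers measure 117 mm over their backs; the gripper's body (75 mm by 190 mm) begins 51 mm behind the grasp point.
Start: joints at [-62.132, 22.042, 0.453, 0, -68.411, -14.817], TCP at [0.141, -0.609, 0.186] pointing down, gripper open.
Joint ranges: [-179.83, 179.83], [-69.29, 118.12], [-61.27, 80.66], [-181.25, 117.63], [-171.15, -9.14], [-177.46, 177.46]. Speed limits (degrees/s): [159.86, 159.86, 180, 180, 180, 180].

### API

Orientations are given as a 3x3 rotation matrix whose columns are the frame's x, y, z axes.
In Python, from station import r, eyes gives the robot as it stands.
- The arm moves only by the tool play_rows, never from a script. Its argument "deltas" is one flat list of numbers, 5 for each row, row after row: the closure in counts, from 0 (fully open) to 255 (shut), then the shift along the tool's x, y, z in mm, then the turn about the tool's y in rad. In form: [claw, tx, ty, tz, roll, claw, tx, ty, tz, roll, ...]. A call has exactly 10 rows; each row shifts and turns the commanded pose from where the row before left it, along the tool's axes as they then stand; what a row does not reach is not made up. A row lasts 1/10 s, in which the tool goes at most 50 mm and 8.59 degrees, less where a joint would pass 70% of its speed; a pose out of reach is approached as far as the arm can. A call is refused whole if a number of a shift passes 50 or a number of a turn 0.15, either way. A call with a gripper value outside its range is refused whole. The fingers move at their own pace and stop on an object; the grip force is fixed at half the most. Time passes only in rows, so rows that do not move let the fingers close, or fill a call up. It gives the time, the measured TCP pose, the force and the opening at its end, in the units of the state.
- r.sense(): the state, without advancing time (a new reading comes with each control period).
- eyes.capture(name): name is "side" or "top"; returns a dict with "img" (420x560x3 uint8, blue, green, red), "vfov" (degrees; the focal length in pixels is half the picture's height over the tangent of half this angle, whatever the lens; pixels are square), "cx", "cy" (the principal point, pixels), "R" (3x3) and "t" (3): a world point X has camera coordinates R X + t. Camera axes: x right, y down, z forward; pixel columns grow to the right and rows downward; lengths in m; the calibration is good to about 2 mm. A picture is of the moment at which its call begins. There is no depth.
- r.finish_job(): hands the job in, once; it reports no verdict.
The state is a dict: "time_s": time; "joints": joint angles; "joint_velocities": joint speeds; "effort": joint torques, N m; "tcp_pos": TCP position; "ee_rot": TCP orientation; "wrist_force": force on the tool from outside, world axes, zero at the start; "moment": the same for the moment, N m; "gripper_width": opening from 0.0 (shut) to 1.0 (fully open).
Only numpy, scipy, OpenCV 4.12 (cv2) and the standard library are available. Lean on these libraries where they do the work, as an engineer would, in place of code of your own. Each camera call takes 0.05 s, during which the arm holds its last target.

## Working session

There is one attempt and no reset: what is moved stays moved. The work goes in short steps, Python scripts to look and compute and a tool call to move; the robot and the scene stay as the last step left them, time stands still between calls to the robot, and variables do not carry over. Pictures are saved under pics/ and viewed, and the job is handed in when it is done.

Besides the shell and the picture viewer there is one more tool, called after "Emit:" by a JSON object that holds its "api" and its "payload", one argument or row to a line. play_rows: Moves the arm, as the interface text tells. Its arguments: {"type":"object","properties":{"deltas":{"type":"array","items":{"type":"number"}}},"required":["deltas"]}

```bash
ls -la; mkdir -p pics; python3 - <<'E'
from station import r, eyes
import cv2, numpy as np, json
s=r.sense(); print(s)
for n in("side","top"):
    c=eyes.capture(n); cv2.imwrite(f"pics/{n}0.png",c["img"]); print(n,c["vfov"],c["cx"],c["cy"],c["R"],c["t"], c.keys())
E
```

```text
total 12
drwxr-xr-x  3 agent agent 4096 Dec  6 16:19 .
drwxr-xr-x 23 root  root  4096 Dec  6 16:19 ..
drwxr-xr-x  2 agent agent 4096 Dec  6 16:19 pics
{'time_s': 0.0, 'joints': array([-6.21319762e+01,  2.20904579e+01,  3.77870011e-01, -3.16239815e-02,
       -6.84079159e+01, -1.48174451e+01]), 'joint_velocities': array([ 0.01482644,  0.08963547,  0.16545006, -0.07518652,  0.00811213,
       -0.00231042]), 'effort': array([ 7.90906015e-04, -3.90667212e+01,  1.87404960e+01,  4.21985641e+00,
        1.09882787e-02, -1.96810292e-04]), 'tcp_pos': array([ 0.14101474, -0.60817776,  0.18444299]), 'ee_rot': array([[ 9.74217062e-01, -5.29388614e-04, -2.25612137e-01],
       [ 2.25612754e-01,  2.09911910e-03,  9.74214801e-01],
       [-4.21514791e-05, -9.99997657e-01,  2.16443446e-03]]), 'wrist_force': array([-0.0274666 , -0.73918665, -0.4692277 ]), 'moment': array([ 0.04016782, -0.04620714,  0.06446275]), 'gripper_width': 0.9983964361752822}
side 44.117484818381165 266.56229658385405 214.7992766099335 [[ 0.94083465 -0.33834344  0.01881182]
 [-0.15182006 -0.47049709 -0.86924287]
 [ 0.30295353  0.81495779 -0.49402728]] [-0.46388179  0.13870727  1.61161679] dict_keys(['img', 'vfov', 'cx', 'cy', 'R', 't'])
top 42.374068879162394 276.2651325298265 212.5529004329257 [[-0.02724477 -0.99961511 -0.00523043]
 [-0.98816126  0.02772213 -0.15089335]
 [ 0.15098027  0.00105746 -0.98853621]] [-0.02561592  0.46632264  1.57068774] dict_keys(['img', 'vfov', 'cx', 'cy', 'R', 't'])
```

View pics/side0.png

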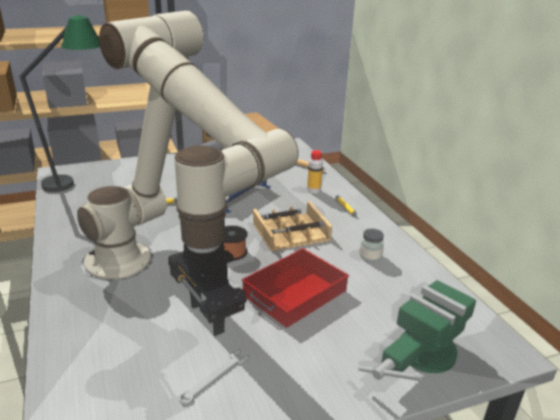

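View pics/top0.png

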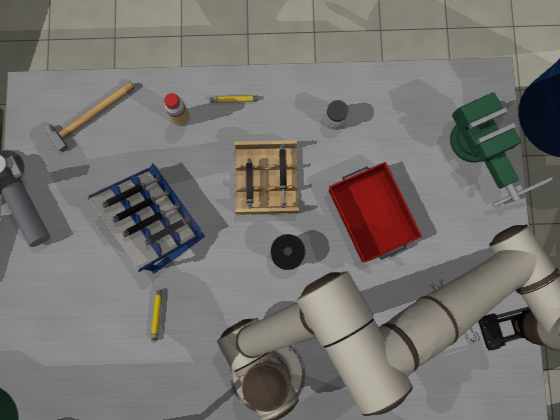

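```bash
python3 - <<'E'
import cv2
a=cv2.imread("pics/top0.png")
cv2.imwrite("pics/t_rack.png",cv2.resize(a[155:280,80:215],None,fx=5.5,fy=4.8*5.5/4.8*0.85,interpolation=cv2.INTER_CUBIC)[:600,:800])
c=cv2.resize(a[135:220,228:305],None,fx=7,fy=7,interpolation=cv2.INTER_CUBIC);cv2.imwrite("pics/t_tray.png",c)
c=cv2.resize(a[155:275,85:210],None,fx=5,fy=5,interpolation=cv2.INTER_CUBIC);cv2.imwrite("pics/t_rack.png",c)
b=cv2.imread("pics/side0.png")
c=cv2.resize(b[140:275,165:365],None,fx=4,fy=4,interpolation=cv2.INTER_CUBIC);cv2.imwrite("pics/s_tray.png",c)
E
```

```text
(no output)
```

View pics/t_rack.png

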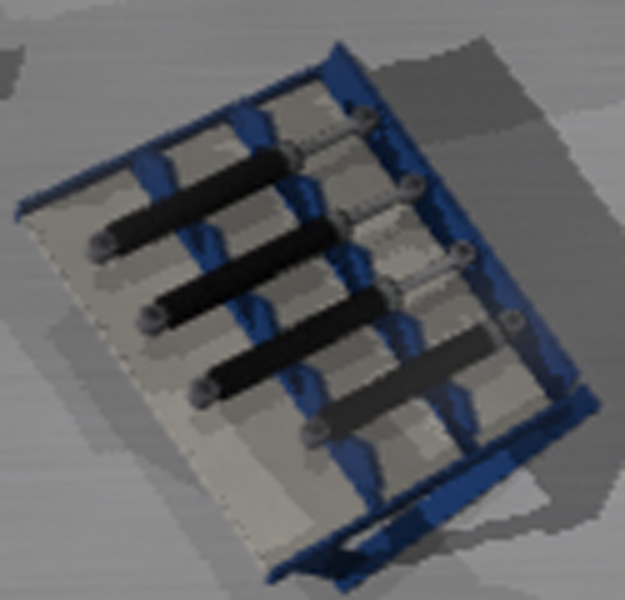

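View pics/t_tray.png

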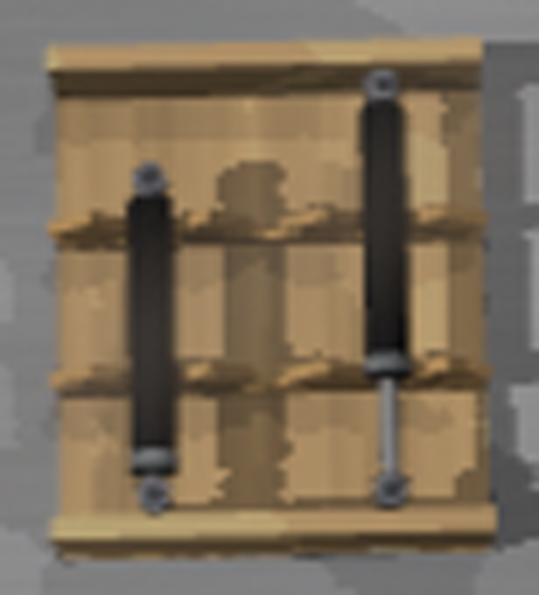

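View pics/s_tray.png

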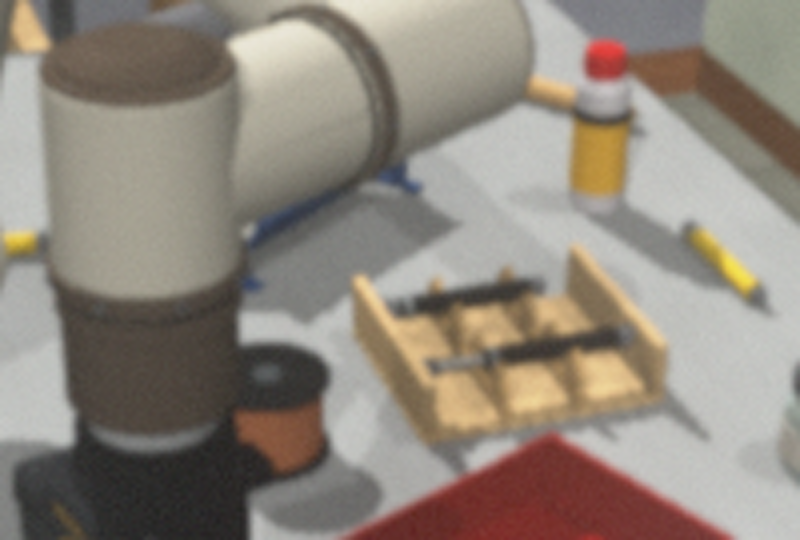

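```bash
cat > h.py <<'E'
import cv2, numpy as np
def cal(c): 
    f=210/np.tan(np.radians(c["vfov"]/2)); return f
CAL={'top':dict(vfov=42.374068879162394,cx=276.2651325298265,cy=212.5529004329257,R=np.array([[-0.02724477,-0.99961511,-0.00523043],[-0.98816126,0.02772213,-0.15089335],[0.15098027,0.00105746,-0.98853621]]),t=np.array([-0.02561592,0.46632264,1.57068774])),
'side':dict(vfov=44.117484818381165,cx=266.56229658385405,cy=214.7992766099335,R=np.array([[0.94083465,-0.33834344,0.01881182],[-0.15182006,-0.47049709,-0.86924287],[0.30295353,0.81495779,-0.49402728]]),t=np.array([-0.46388179,0.13870727,1.61161679]))}
def ray(cam,u,v):
    c=CAL[cam]; f=cal(c); d=np.array([(u-c['cx'])/f,(v-c['cy'])/f,1.]); R=c['R']
    return -R.T@c['t'], R.T@d
def onz(cam,u,v,z):
    o,d=ray(cam,u,v); k=(z-o[2])/d[2]; return o+k*d
def proj(cam,X):
    c=CAL[cam]; f=cal(c); p=c['R']@np.asarray(X)+c['t']; return np.array([c['cx']+f*p[0]/p[2],c['cy']+f*p[1]/p[2]])
E
python3 - <<'E'
from h import *
a=cv2.imread("pics/top0.png"); hsv=cv2.cvtColor(a,cv2.COLOR_BGR2HSV)
print("cam",ray('top',0,0)[0], ray('side',0,0)[0])
for name,(y0,y1,x0,x1),thr in (("rack",(165,260,95,205),70),("tray",(140,215,235,300),70)):
    roi=a[y0:y1,x0:x1]; m=((roi.max(2)<thr)).astype(np.uint8)*255
    cs,_=cv2.findContours(m,cv2.RETR_EXTERNAL,cv2.CHAIN_APPROX_NONE)
    for c in cs:
        if cv2.contourArea(c)<40: continue
        (cx,cy),(w,h),ang=cv2.minAreaRect(c); print(name,round(cx+x0,1),round(cy+y0,1),round(w,1),round(h,1),round(ang,1),cv2.contourArea(c))
# red
m=cv2.inRange(hsv,(0,150,60),(8,255,255))|cv2.inRange(hsv,(172,150,60),(180,255,255)); m[:, :310]=0
cs,_=cv2.findContours(m,cv2.RETR_EXTERNAL,cv2.CHAIN_APPROX_NONE); c=max(cs,key=cv2.contourArea); b=cv2.boxPoints(cv2.minAreaRect(c)); print("crate",b)
for p in b: print(onz('top',*p,0.055))
E
```

```text
cam [ 0.22296121 -0.04019446  1.62291271] [-0.03075039 -1.40508965  0.92547943]
rack 151.4 218.4 89.5 64.9 56.0 2852.0
tray 249.1 180.1 36.1 7.1 87.5 171.5
tray 282.5 169.0 40.0 7.0 90.0 178.5
tray 252.5 146.7 2.8 33.1 87.6 55.0
crate [[326.93677 186.99838]
 [385.30023 159.6405 ]
 [421.1729  236.16895]
 [362.80945 263.52682]]
[ 0.53440426 -0.18988331  0.055     ]
[ 0.61219336 -0.36641411  0.055     ]
[ 0.38127536 -0.4573016   0.055     ]
[ 0.30678884 -0.28394195  0.055     ]
```

```bash
python3 - <<'E'
from h import *
a=cv2.imread("pics/top0.png")
c=cv2.resize(a[150:275,315:435],None,fx=4.8,fy=4.8,interpolation=cv2.INTER_CUBIC);cv2.imwrite("pics/t_crate.png",c)
hsv=cv2.cvtColor(a,cv2.COLOR_BGR2HSV)
y0,y1,x0,x1=165,260,95,205
roi=a[y0:y1,x0:x1].astype(int)
for thr in (45,60,75):
    m=((roi.max(2)<thr)&(roi.max(2)-roi.min(2)<18)).astype(np.uint8)*255
    cs,_=cv2.findContours(m,cv2.RETR_EXTERNAL,cv2.CHAIN_APPROX_NONE)
    for c in cs:
        if cv2.contourArea(c)<40: continue
        (cx,cy),(w,h),ang=cv2.minAreaRect(c); print(thr,round(cx+x0,1),round(cy+y0,1),round(w,1),round(h,1),round(ang,1),cv2.contourArea(c))
E
```

```text
45 165.8 231.2 6.4 36.3 61.9 176.5
45 144.2 222.9 7.2 38.9 63.4 211.5
45 133.3 209.1 6.7 41.6 63.4 217.0
45 124.5 194.5 6.7 40.7 63.4 213.0
60 165.6 232.2 9.8 39.4 63.4 219.0
60 142.9 223.8 7.6 42.9 63.4 238.5
60 134.4 208.8 7.2 45.6 63.4 249.5
60 124.4 194.8 7.2 45.6 63.4 252.0
75 167.6 229.5 13.2 49.0 68.5 298.0
75 143.7 222.4 9.4 46.5 63.4 270.0
75 137.8 206.5 9.4 55.4 65.0 285.0
75 131.4 191.2 9.8 63.0 65.8 303.5
```

View pics/t_crate.png

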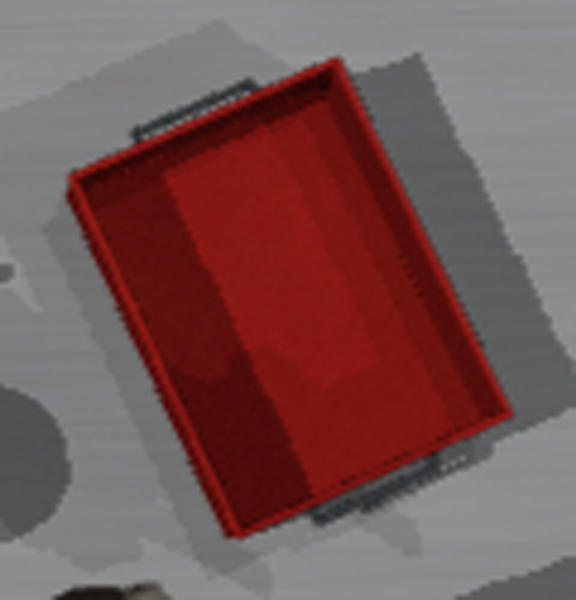

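```bash
cat > fit.py <<'E'
from h import *
def un(p,k,ox,oy): return ((p[0]+.5)/k-.5+ox,(p[1]+.5)/k-.5+oy)
def rigid(L,W):
    L=np.array(L);W=np.array(W); lc=L.mean(0); wc=W.mean(0)
    U,S,Vt=np.linalg.svd((L-lc).T@(W-wc)); R=Vt.T@np.diag([1,np.linalg.det(Vt.T@U.T)])@U.T
    t=wc-R@lc; return R,t,np.degrees(np.arctan2(R[1,0],R[0,0])),np.linalg.norm((L@R.T+t)-W,axis=1)*1000
c30=np.cos(np.radians(30))
L=[];W=[]
good=[((100,245),(367,118),-.075),((152,318),(412,187),-.025),((205,392),(460,255),.025)]
for tail,foot,y in good:
    for p,s in((tail,.1845),(foot,.0095)):
        z=.062+s/2; L.append((-.083+s*c30,y)); W.append(onz('top',*un(p,5,85,155),z)[:2])
p=(512,320);s=.0095; L.append((-.083+s*c30,.075)); W.append(onz('top',*un(p,5,85,155),.062+s/2)[:2])
R,t,yaw,e=rigid(L,W); print("rack",t.round(4),yaw.round(2),e.round(1))
# dead tail: solve s
o,d=ray('top',*un((315,432),5,85,155))
for s in (.14,.145,.15,.155):
    z=.062+s/2; q=onz('top',*un((315,432),5,85,155),z)[:2]; print("dead tail s",s,((R.T@(q-t))[0]+.083)/c30, (R.T@(q-t))[1])
L=[];W=[]
for p,l in(((72,176),(.12,.09)),((338,60),(.12,-.09)),((512,412),(-.12,-.09)),((235,537),(-.12,.09))):
    L.append(l);W.append(onz('top',*un(p,4.8,315,150),.055)[:2])
R2,t2,yaw2,e=rigid(L,W); print("crate",t2.round(4),yaw2.round(2),e.round(1), np.linalg.norm(W[0]-W[1]),np.linalg.norm(W[1]-W[2]))
pts={}
for n,p in(("dead_foot",(155,493)),("dead_tail",(150,180)),("good_foot",(390,488)),("good_tail",(382,83))):
    pts[n]=onz('top',*un(p,7,228,135),.044); print(n,pts[n].round(4))
for n in("dead","good"):
    v=pts[n+"_tail"]-pts[n+"_foot"]; print(n,"len",np.linalg.norm(v)+.015,"yaw",np.degrees(np.arctan2(v[1],v[0])))
print("tray spacing",pts["dead_foot"]-pts["good_foot"])
E
python3 fit.py
```

```text
rack [0.4676 0.326 ] 124.92 [1.4 1.8 0.6 0.6 1.  1.  1.5]
dead tail s 0.14 0.1465503616680137 0.07483197087198183
dead tail s 0.145 0.1461550920538852 0.07539440897351865
dead tail s 0.15 0.1457598224397566 0.07595684707505553
dead tail s 0.155 0.14536455282562805 0.0765192851765923
crate [ 0.4593 -0.3268] 22.22 [0.3 0.5 2.5 2.9] 0.18074838851095337 0.2399030836143985
dead_foot [0.4889 0.0393 0.044 ]
dead_tail [0.6246 0.0388 0.044 ]
good_foot [ 0.4882 -0.0599  0.044 ]
good_tail [ 0.6645 -0.0616  0.044 ]
dead len 0.1507076664845729 yaw -0.2345641441855292
good len 0.19125131794726413 yaw -0.5572292895053961
tray spacing [0.00065076 0.09922743 0.        ]
```

Emit:
{"api": "play_rows", "payload": {
  "deltas": [120,0,0,0,0.117,120,0,0,0,0.117,120,10,0,15,0,120,23,0,35,0,120,23,0,35,0,120,23,0,35,0,120,23,0,35,0,120,23,0,35,0,120,23,0,35,0,120,23,0,35,0]
}}

```text
time_s: 1.1
tcp_pos: [0.3142, -0.3482, 0.1853]
ee_rot: [[1.0, -0.0, 0.007], [-0.007, 0.0, 1.0], [-0.0, -1.0, 0.0]]
wrist_force: [1.3, 0.1, 0.8]
gripper_width: 0.529
```

Emit:
{"api": "play_rows", "payload": {
  "deltas": [120,26,0,39,0,120,26,0,39,0,120,26,0,39,0,120,26,0,39,0,120,26,0,39,0,120,26,0,39,0,120,26,0,39,0,120,26,0,39,0,120,26,0,39,0,120,24.5,0,40,0]
}}

```text
time_s: 2.1
tcp_pos: [0.5752, 0.0413, 0.1851]
ee_rot: [[1.0, -0.001, 0.006], [-0.006, -0.0, 1.0], [-0.001, -1.0, -0.0]]
wrist_force: [-0.1, 0.1, -0.1]
gripper_width: 0.53
```

```bash
python3 - <<'E'
from station import r, eyes
from h import *
for n in("side","top"):
    c=eyes.capture(n); cv2.imwrite(f"pics/{n}1.png",c["img"])
s=r.sense();print(s['time_s'],s['tcp_pos'],s['joints'],s['ee_rot'][:,0],s['gripper_width'])
b=cv2.imread("pics/side1.png")
cv2.imwrite("pics/s1.png",cv2.resize(b[120:320,150:360],None,fx=3,fy=3,interpolation=cv2.INTER_CUBIC)[:600,:800])
E
```

```text
2.2 [0.57695391 0.04360303 0.184149  ] [ 2.03485965e+01  1.75980994e+01 -6.38167490e+00 -1.04402675e-02
 -6.60306065e+01 -1.10442026e+02] [ 9.99998521e-01 -1.70468917e-03 -2.27922573e-04] 0.5281632673120599
```

View pics/s1.png

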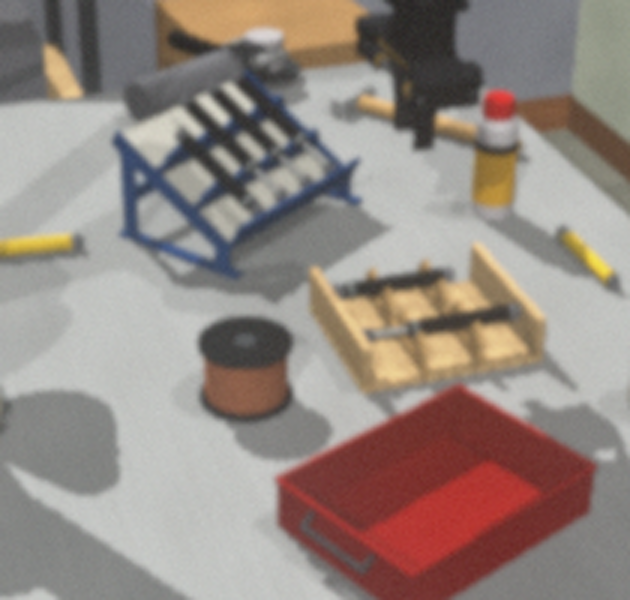

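View pics/top1.png

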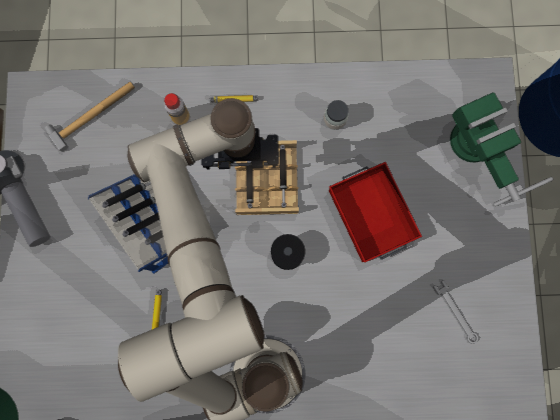

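```bash
python3 - <<'E'
from h import *
print(proj('side',[.577,.0436,.184]),proj('top',[.577,.0436,.184]))
print(proj('side',[.557,.039,.044]),proj('top',[.557,.039,.044]))
E
```

```text
[286.82697376 176.07562959] [244.74075975 164.6865796 ]
[280.39679909 214.0893726 ] [249.36465319 182.412873  ]
```

```bash
python3 - <<'E'
from h import *
b=cv2.imread("pics/side1.png");t=cv2.imread("pics/top1.png")
A=cv2.resize(b[100:200,240:340],None,fx=6,fy=6,interpolation=cv2.INTER_CUBIC)
B=cv2.resize(t[120:200,190:300],None,fx=7,fy=7,interpolation=cv2.INTER_CUBIC)
cv2.imwrite("pics/s1b.png",A);cv2.imwrite("pics/t1b.png",B)
E
```

```text
(no output)
```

View pics/s1b.png

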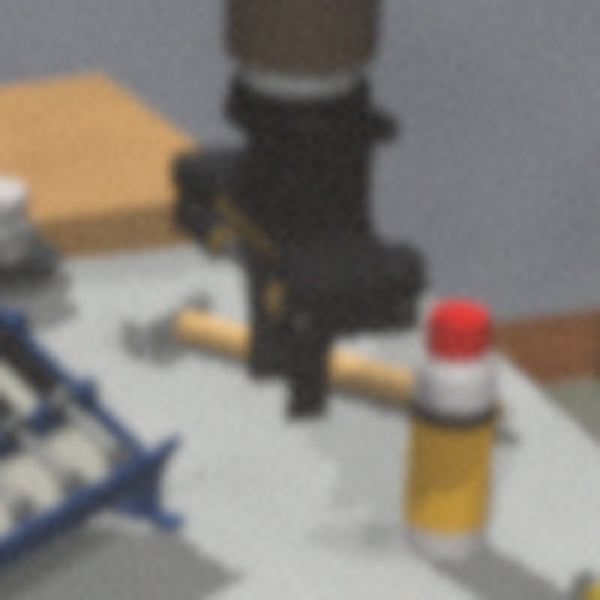

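View pics/t1b.png

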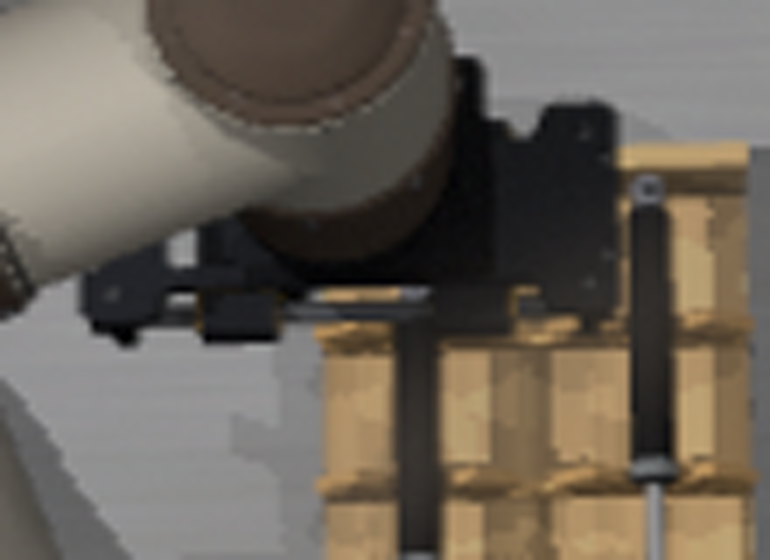

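```bash
python3 - <<'E'
from h import *
for z in(.184,.21,.24,.28): print(z,proj('side',[.577,.0436,z]),proj('top',[.577,.0436,z]))
o1,d1=ray('side',287.7,165.9); o2,d2=ray('top',240.7,164.6)
A=np.c_[d1,-d2]; k=np.linalg.lstsq(A,o2-o1,rcond=None)[0]; print(o1+k[0]*d1,o2+k[1]*d2)
for dy in(-.023,.023): print(proj('side',[.577,.0436+dy,.184]))
# crossview check: spool, spray can, jar: top cap of can
print(onz('top',173,101,.165), proj('side',onz('top',173,101,.165)))
for q in ((.6645,-.0616,.044),(.4882,-.0599,.044),(.4889,.0393,.044),(.6246,.0388,.044)): print(proj('side',q))
E
```

```text
0.184 [286.82697376 176.07562959] [244.74075975 164.6865796 ]
0.21 [287.12598761 168.96954172] [244.13127162 162.37266717]
0.24 [287.47660717 160.63704022] [243.4006116  159.59872749]
0.28 [287.95370228 149.29883719] [242.3775856  155.71482477]
[0.58088459 0.04904953 0.21824731] [0.56973705 0.05251327 0.21572839]
[289.40403132 178.92689173]
[284.30512771 173.28545359]
[0.77114432 0.24313713 0.165     ] [314.76468459 152.40893589]
[321.02742253 223.30032   ]
[271.63376056 231.52952876]
[261.76736407 217.06697047]
[298.46367818 211.18694073]
```

```bash
python3 - <<'E'
from station import r, eyes
from h import *
for i in range(3):
    c=eyes.capture("side"); s=r.sense();print(s['time_s'],s['tcp_pos'].round(4),s['joints'].round(3),s['ee_rot'][:,0].round(4),s['joint_velocities'].round(2))
    if i==0: cv2.imwrite("pics/side1c.png",c["img"])
for z in (.184,.2,.22): print(proj('side',[.141,-.608,z]), proj('side',[.141+.0226*2,-.608-.974*.05,z]), proj('side',[.141-.0226*2,-.608+.974*.05,z]))
b=cv2.imread("pics/side0.png"); cv2.imwrite("pics/s0b.png",cv2.resize(b[230:350,150:270],None,fx=5,fy=5,interpolation=cv2.INTER_CUBIC))
E
```

```text
2.25 [0.5753 0.0417 0.1842] [ 2.02220e+01  1.74820e+01 -6.54500e+00 -2.00000e-02 -6.60850e+01
 -1.10392e+02] [ 1.     -0.0031 -0.0019] [-2.27 -2.18 -2.45  0.02 -0.52  0.42]
2.3 [0.5744 0.0404 0.1844] [ 2.0127e+01  1.7390e+01 -6.6380e+00 -2.0000e-02 -6.6102e+01 -1.1038e+02] [ 1.     -0.0046 -0.0022] [-1.72 -1.56 -1.38  0.06 -0.11  0.03]
2.35 [0.5741 0.0395 0.1848] [ 2.0053e+01  1.7321e+01 -6.6880e+00 -1.2000e-02 -6.6102e+01 -1.1038e+02] [ 1.     -0.0058 -0.0019] [-1.15 -1.28 -0.61  0.22  0.09  0.02]
[207.33517278 332.92468039] [235.2042708  343.85509574] [180.79057229 322.51374034]
[207.04067917 327.00611394] [235.11541187 337.87129571] [180.30992814 316.66106554]
[206.66632787 319.4826127 ] [235.00240935 330.26165632] [179.69919374 309.22431657]
```

View pics/s0b.png

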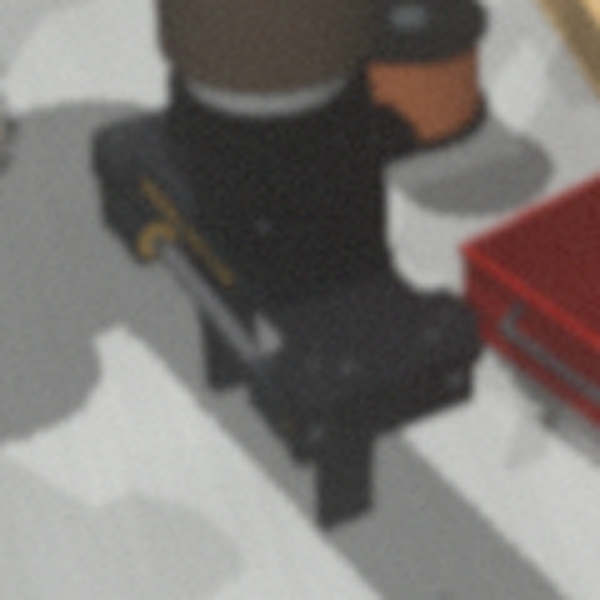

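Emit:
{"api": "play_rows", "payload": {
  "deltas": [120,0,5,0,0,120,0,20,0,0,120,0,25,0,0,120,0,25,0,0,120,0,25,0,0,120,0,20,0,0,120,0,11,0,0,120,0,5,0,0,120,0,0,0,0,120,0,0,0,0]
}}

```text
time_s: 3.35
tcp_pos: [0.5754, 0.0395, 0.0506]
ee_rot: [[1.0, 0.002, 0.006], [-0.006, 0.0, 1.0], [0.002, -1.0, 0.0]]
wrist_force: [-0.2, -0.5, 1.1]
gripper_width: 0.526
```

```bash
python3 - <<'E'
from station import r, eyes
from h import *
for n in("side","top"):
    c=eyes.capture(n); cv2.imwrite(f"pics/{n}2.png",c["img"])
s=r.sense();print(s['time_s'],s['tcp_pos'],s['ee_rot'][:,0],s['gripper_width'],s['wrist_force'])
b=cv2.imread("pics/side2.png");t=cv2.imread("pics/top2.png")
cv2.imwrite("pics/s2b.png",cv2.resize(b[140:260,240:350],None,fx=5,fy=5,interpolation=cv2.INTER_CUBIC))
cv2.imwrite("pics/t2b.png",cv2.resize(t[120:220,190:310],None,fx=5,fy=5,interpolation=cv2.INTER_CUBIC))
E
```

```text
3.45 [0.57547323 0.03966755 0.05070292] [ 0.99997876 -0.00612911  0.00221653] 0.530048156400576 [-0.42371559  0.50684301  0.17975985]
```

View pics/s2b.png

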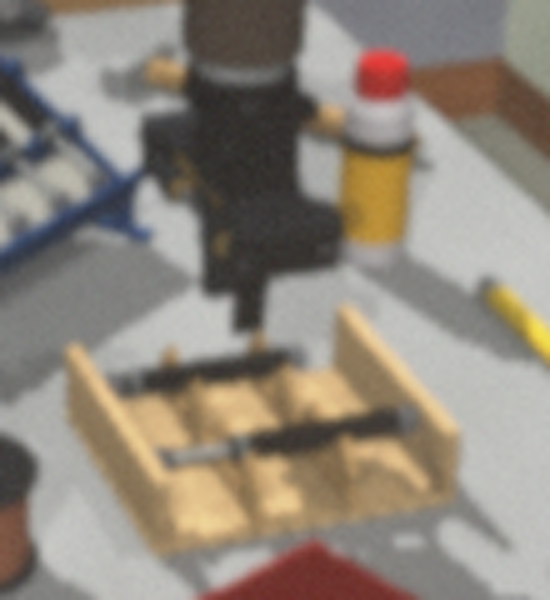

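View pics/t2b.png

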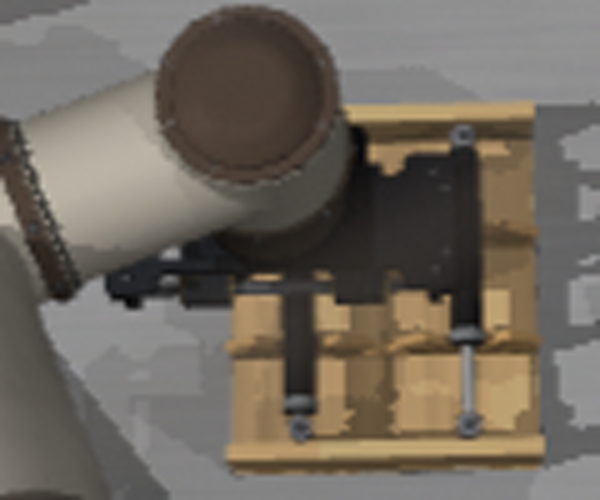

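```bash
python3 - <<'E'
from h import *
for z in(.0507,.07,.085,.1,.12): print(z,proj('side',[.5755,.0397,z]),proj('top',[.5755,.0397,z]))
t=cv2.imread("pics/top2.png")
cv2.imwrite("pics/t2c.png",cv2.resize(t[160:200,205:285],None,fx=10,fy=10,interpolation=cv2.INTER_CUBIC))
E
```

```text
0.0507 [285.37267208 211.50059471] [248.88305822 175.84564067]
0.07 [285.57870422 206.60883988] [248.5197374  174.41144248]
0.085 [285.74036035 202.77069014] [248.2312793  173.27276264]
0.1 [285.90337091 198.90038258] [247.93733318 172.112419  ]
0.12 [286.12285481 193.6892468 ] [247.53659392 170.5305126 ]
```

View pics/t2c.png

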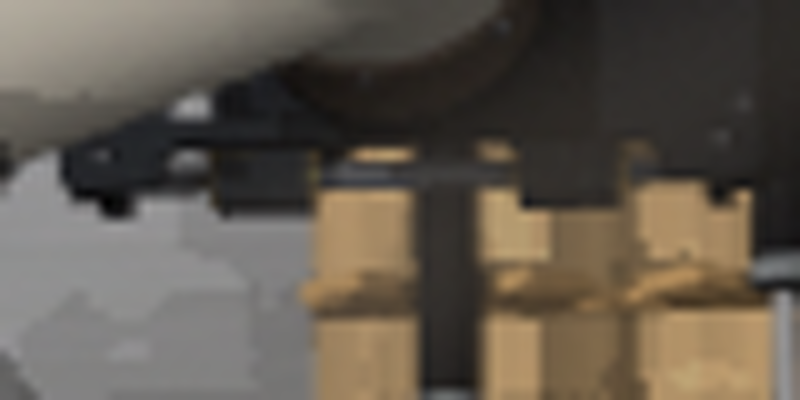

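Emit:
{"api": "play_rows", "payload": {
  "deltas": [120,0,7,0,0,120,0,7,0,0,120,0,0,0,0,255,0,0,0,0,255,0,0,0,0,255,0,0,0,0,255,0,0,0,0,255,0,0,0,0,255,0,0,0,0,255,0,0,0,0]
}}

```text
time_s: 4.45
tcp_pos: [0.5747, 0.0395, 0.0356]
ee_rot: [[1.0, 0.0, 0.006], [-0.006, 0.0, 1.0], [0.0, -1.0, 0.0]]
wrist_force: [-0.2, 0.7, -0.7]
gripper_width: 0.029
```

```bash
python3 - <<'E'
from station import r, eyes
from h import *
for n in("side","top"):
    c=eyes.capture(n); cv2.imwrite(f"pics/{n}3.png",c["img"])
s=r.sense();print(s['time_s'],s['tcp_pos'],s['ee_rot'][:,0],s['gripper_width'],s['wrist_force'])
b=cv2.imread("pics/side3.png");t=cv2.imread("pics/top3.png")
cv2.imwrite("pics/s3b.png",cv2.resize(b[140:260,240:350],None,fx=5,fy=5,interpolation=cv2.INTER_CUBIC))
E
```

```text
4.55 [0.57468838 0.03950038 0.03556787] [ 9.99980787e-01 -6.19877397e-03 -1.09081368e-05] 0.012422286733860793 [ 0.40164079  0.00578828 -0.42890857]
```

View pics/s3b.png

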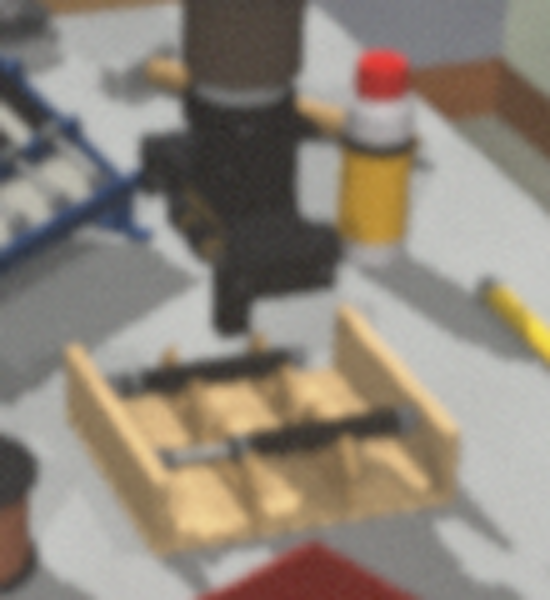

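```bash
python3 - <<'E'
from h import *
b=cv2.imread("pics/side3.png")
cv2.imwrite("pics/s3c.png",cv2.resize(b[185:225,265:315],None,fx=14,fy=14,interpolation=cv2.INTER_CUBIC))
for z in (.06,.065,.07,.075,.08):
    print(z,[proj('side',[.5747+dx,.0395-.015,z]).round(1) for dx in(-.0095,.0095)],[proj('side',[.5747+dx,.0395+.015,z]).round(1) for dx in(-.0095,.0095)])
E
```

```text
0.06 [array([284.3, 211.6]), array([289.5, 210.8])] [array([281.1, 207.6]), array([286.2, 206.8])]
0.065 [array([284.4, 210.4]), array([289.5, 209.5])] [array([281.2, 206.4]), array([286.3, 205.6])]
0.07 [array([284.4, 209.1]), array([289.6, 208.3])] [array([281.2, 205.1]), array([286.3, 204.3])]
0.075 [array([284.5, 207.8]), array([289.6, 207. ])] [array([281.3, 203.8]), array([286.4, 203. ])]
0.08 [array([284.5, 206.5]), array([289.7, 205.7])] [array([281.3, 202.5]), array([286.4, 201.7])]
```

View pics/s3c.png

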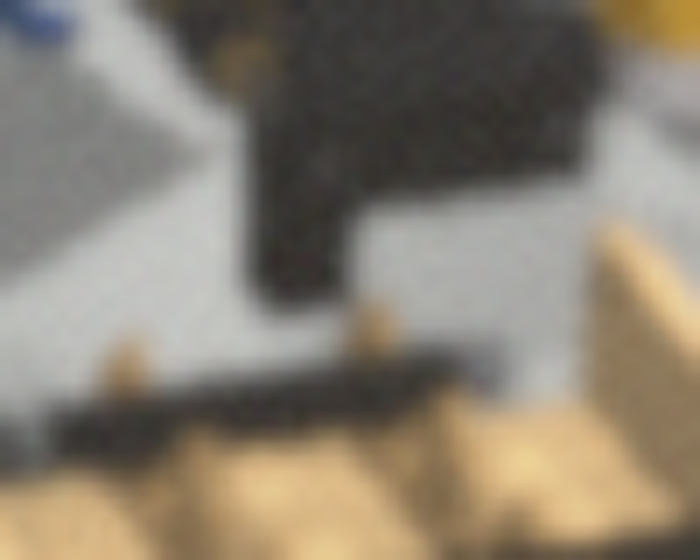

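Emit:
{"api": "play_rows", "payload": {
  "deltas": [255,0,0,-20,0,255,0,0,-20,0,255,0,0,-10,0,255,0,10,0,0,255,0,15,0,0,255,0,15,0,0,255,0,12,0,0,255,0,0,0,0,255,0,0,0,0,255,0,0,0,0]
}}

```text
time_s: 5.55
tcp_pos: [0.575, -0.0102, -0.0159]
ee_rot: [[1.0, 0.001, 0.006], [-0.006, 0.0, 1.0], [0.001, -1.0, 0.0]]
wrist_force: [0.5, -0.3, 0.0]
gripper_width: 0.005
```

```bash
python3 - <<'E'
from station import r, eyes
from h import *
for n in("side",):
    c=eyes.capture(n); cv2.imwrite(f"pics/{n}4.png",c["img"])
s=r.sense();print(s['time_s'],s['tcp_pos'],s['ee_rot'][:,0],s['gripper_width'],s['wrist_force'])
b=cv2.imread("pics/side4.png")
cv2.imwrite("pics/s4b.png",cv2.resize(b[170:260,240:350],None,fx=7,fy=6.6,interpolation=cv2.INTER_CUBIC))
E
```

```text
5.6 [ 0.5750973  -0.01020559 -0.01571898] [ 0.99998152 -0.00586021  0.00161672] 0.007138915964986699 [ 0.60519187 -0.16810678  1.18014095]
```

View pics/s4b.png

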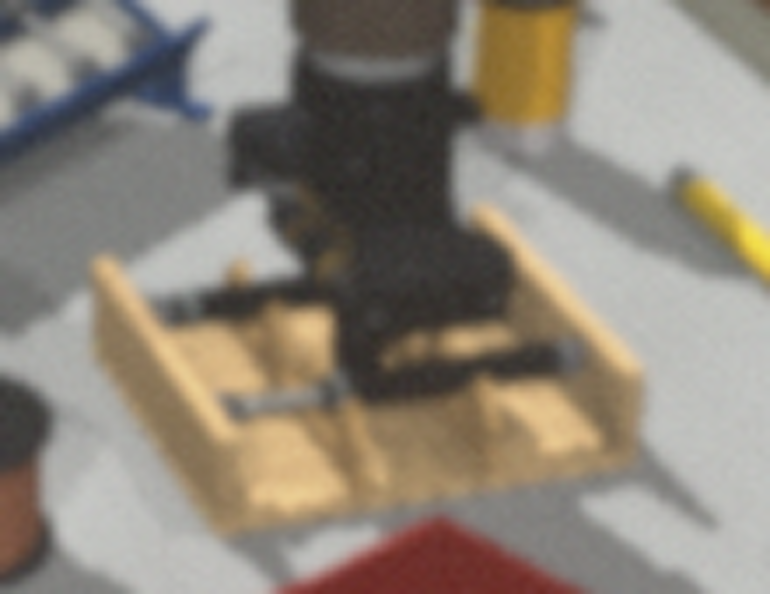

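```bash
python3 - <<'E'
from h import *
def atx(u,v,x):
    o,d=ray('side',u,v); k=(x-o[0])/d[0]; return (o+k*d).round(4)
def aty(u,v,y):
    o,d=ray('side',u,v); k=(y-o[1])/d[1]; return (o+k*d).round(4)
for p in ((500,300),(450,312)): 
    u,v=p[0]/7+240,p[1]/6.6+170; print(p,[aty(u,v,y) for y in(-.105,-.085,-.065,-.04)])
b=cv2.imread("pics/side4.png")
cv2.imwrite("pics/s4c.png",cv2.resize(b[170:235,265:325],None,fx=9,fy=9,interpolation=cv2.INTER_CUBIC))
E
```

```text
(500, 300) [array([ 0.6055, -0.105 ,  0.1082]), array([ 0.6153, -0.085 ,  0.0957]), array([ 0.6251, -0.065 ,  0.0831]), array([ 0.6373, -0.04  ,  0.0674])]
(450, 312) [array([ 0.5808, -0.105 ,  0.1059]), array([ 0.5902, -0.085 ,  0.0933]), array([ 0.5996, -0.065 ,  0.0807]), array([ 0.6114, -0.04  ,  0.0649])]
```

View pics/s4c.png

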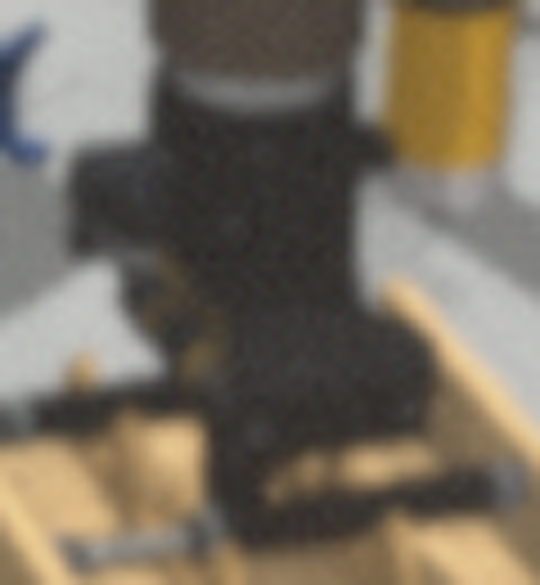

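Emit:
{"api": "play_rows", "payload": {
  "deltas": [255,0,2,0,0,255,0,2,0,0,255,0,2,0,0,255,0,2,0,0,255,0,2,0,0,255,0,2,0,0,255,0,1,0,0,255,0,1,0,0,255,0,1,0,0,255,0,0,0,0]
}}

```text
time_s: 6.6
tcp_pos: [0.5744, -0.0105, -0.0306]
ee_rot: [[1.0, -0.0, 0.006], [-0.006, -0.0, 1.0], [-0.0, -1.0, -0.0]]
wrist_force: [-2.4, 0.4, 5.9]
gripper_width: 0.007
```

```bash
python3 - <<'E'
from station import r, eyes
from h import *
s=r.sense();print(s['time_s'],s['tcp_pos'],s['wrist_force'])
c=eyes.capture("side"); cv2.imwrite("pics/side5.png",c["img"])
for i in range(2):
    eyes.capture("side"); s=r.sense();print(s['time_s'],s['tcp_pos'],s['wrist_force'],s['joints'])
b=c["img"]
cv2.imwrite("pics/s5c.png",cv2.resize(b[170:245,255:325],None,fx=8,fy=8,interpolation=cv2.INTER_CUBIC))
E
```

```text
6.6 [ 0.57435754 -0.01053767 -0.03055468] [-2.44816934  0.44981156  5.9311244 ]
6.7 [ 0.57439713 -0.01054123 -0.03054039] [-2.06125841 -0.42200353  6.05272422] [ 1.51060477e+01  3.10343853e+01 -2.08260551e+01  1.85216396e-02
 -3.81344282e+01 -1.05460529e+02]
6.75 [ 0.57436619 -0.0105116  -0.03055478] [-1.85820813  0.56254471  5.01766198] [ 1.51096844e+01  3.10342604e+01 -2.08293163e+01  1.80788565e-02
 -3.81333125e+01 -1.05460399e+02]
```

View pics/s5c.png

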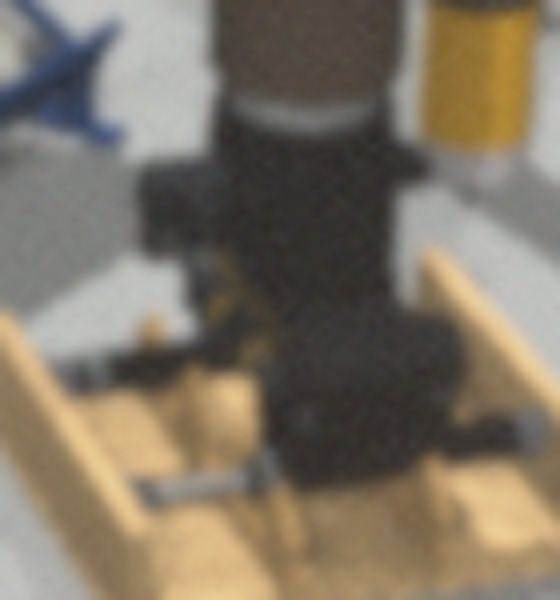

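Emit:
{"api": "play_rows", "payload": {
  "deltas": [255,0,-15,0,0,255,0,-25,0,0,200,0,-20,0,0,160,0,0,15,0,120,0,0,20,0,120,0,0,14,0,120,0,0,0,0,120,0,0,0,0,120,0,10,0,0,120,0,10,0,0]
}}

```text
time_s: 7.75
tcp_pos: [0.5745, 0.038, 0.0077]
ee_rot: [[1.0, -0.0, 0.007], [-0.007, 0.0, 1.0], [-0.0, -1.0, 0.0]]
wrist_force: [-0.4, -0.2, -0.8]
gripper_width: 0.521
```

Emit:
{"api": "play_rows", "payload": {
  "deltas": [120,0,9,0,0,120,0,0,0,0,120,0,0,0,0,255,0,0,0,0,255,0,0,0,0,255,0,0,0,0,255,0,0,0,0,255,0,0,0,0,255,0,0,0,0,255,0,0,0,0]
}}

```text
time_s: 8.75
tcp_pos: [0.5748, 0.0381, -0.0001]
ee_rot: [[1.0, 0.0, 0.006], [-0.006, -0.0, 1.0], [0.0, -1.0, -0.0]]
wrist_force: [0.2, -2.4, 2.9]
gripper_width: 0.222
```

```bash
cat > look.py <<'E'
import sys
from station import r, eyes
from h import *
tag=sys.argv[1]
for spec in sys.argv[2:]:
    n,y0,y1,x0,x1=spec.split(','); y0,y1,x0,x1=map(int,(y0,y1,x0,x1))
    c=eyes.capture(n); k=min(800/(x1-x0),600/(y1-y0)); k=min(k,7)
    cv2.imwrite(f"pics/{n}_{tag}_full.png",c["img"])
    cv2.imwrite(f"pics/{n}_{tag}.png",cv2.resize(c["img"][y0:y1,x0:x1],None,fx=k,fy=k,interpolation=cv2.INTER_CUBIC)); print(n,"k",round(k,3))
s=r.sense();print(s['time_s'],s['tcp_pos'].round(4),'ax',np.degrees(np.arctan2(s['ee_rot'][1,0],s['ee_rot'][0,0])).round(2),'w',round(s['gripper_width'],3),'F',s['wrist_force'].round(1),'j',s['joints'].round(1))
E
python3 look.py 6 side,170,260,240,350
```

```text
side k 6.667
8.8 [ 5.748e-01  3.810e-02 -1.000e-04] ax -0.35 w 0.221 F [-0.3 -3.7  2.1] j [  19.9   28.6  -19.3    0.   -42.1 -110.3]
```

View pics/side_6.png

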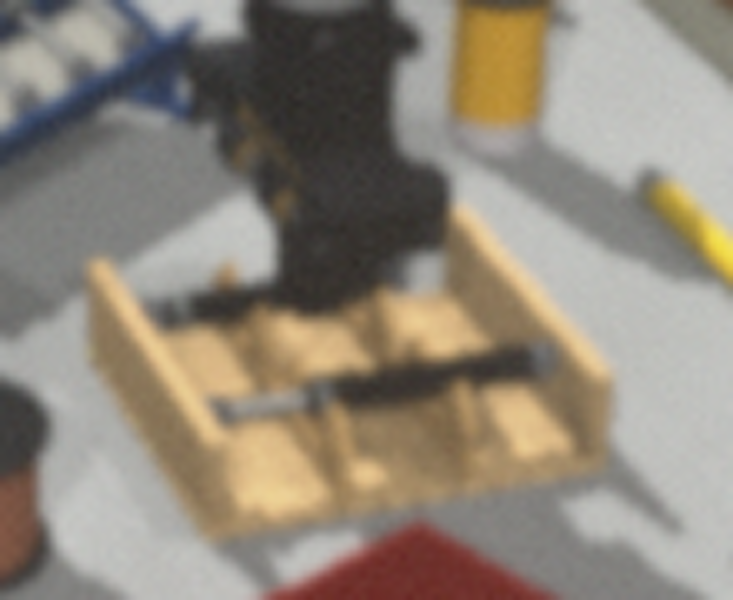

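Emit:
{"api": "play_rows", "payload": {
  "deltas": [255,0,-5,0,0,255,0,-10,0,0,255,0,-20,0,0,255,0,-20,0,0,255,0,-20,0,0,255,0,-20,0,-0.1,255,0,-20,0,-0.1,255,0,-20,0,-0.1,255,0,-15,0,-0.094,255,0,0,0,0]
}}

```text
time_s: 9.8
tcp_pos: [0.5762, 0.0393, 0.1524]
ee_rot: [[0.926, 0.006, -0.379], [0.379, 0.002, 0.926], [0.006, -1.0, -0.0]]
wrist_force: [-0.3, -0.2, -1.8]
gripper_width: 0.214
```

Emit:
{"api": "play_rows", "payload": {
  "deltas": [255,-8,0,-9,0,255,-20,0,-22,0,255,-28,0,-32,0,255,-30,0,-33,0,255,-30,0,-33,0,255,-30,0,-33,0,255,-30,0,-33,0,255,-26,0,-29,0,255,-16,0,-18,0,255,-8.5,0,-10.4,0]
}}

```text
time_s: 10.8
tcp_pos: [0.458, -0.2823, 0.1481]
ee_rot: [[0.927, -0.003, -0.374], [0.374, 0.001, 0.927], [-0.002, -1.0, 0.002]]
wrist_force: [0.5, -0.1, -2.0]
gripper_width: 0.219
```

```bash
python3 look.py 7 side,170,330,200,370 top,140,280,290,450
```

```text
side k 3.75
top k 4.286
10.9 [ 0.459  -0.2819  0.1485] ax 22.01 w 0.218 F [ 1.1  0.4 -2.5] j [-14.3  15.5 -14.8  -0.  -59.8 -53.7]
```

View pics/side_7.png

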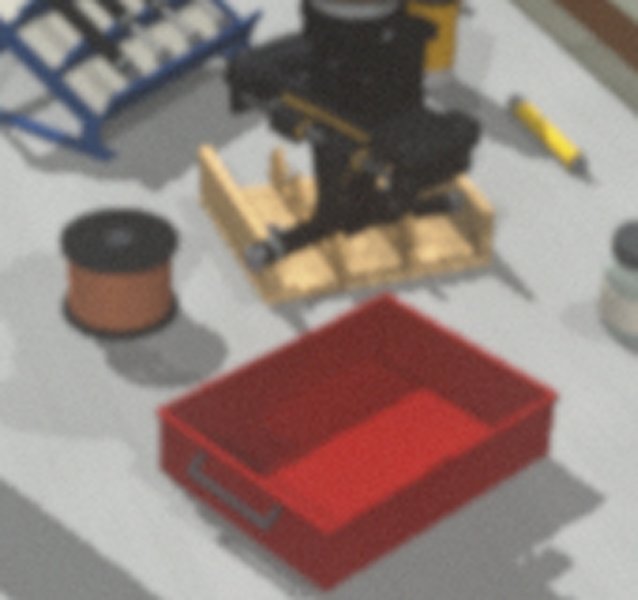

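View pics/top_7.png

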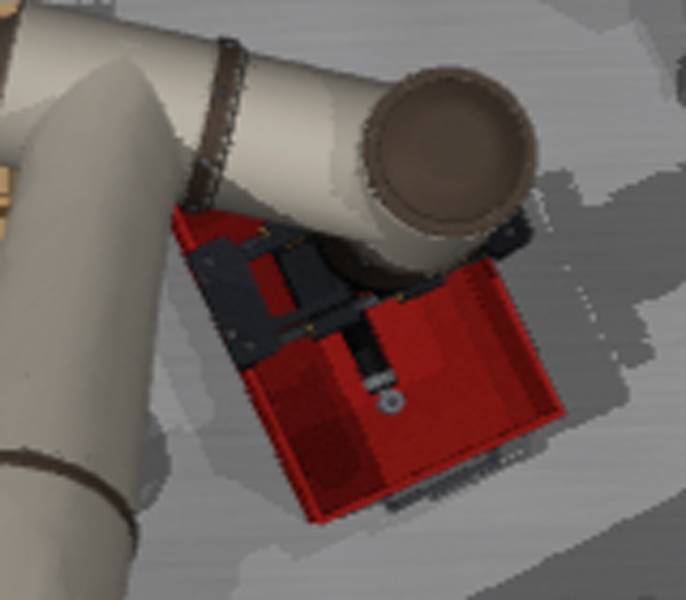

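Emit:
{"api": "play_rows", "payload": {
  "deltas": [255,0,10,0,0,255,0,20,0,0,255,0,25,0,0,255,0,25,0,0,255,0,25,0,0,255,0,25,0,0,255,0,22,0,0,255,0,15,0,0,255,0,8,0,0,255,0,0,0,0]
}}

```text
time_s: 11.9
tcp_pos: [0.4598, -0.2797, -0.0269]
ee_rot: [[0.925, -0.003, -0.379], [0.379, 0.001, 0.925], [-0.002, -1.0, 0.002]]
wrist_force: [0.3, -0.9, -1.5]
gripper_width: 0.213
```

```bash
python3 look.py 8 side,170,330,200,370 
```

```text
side k 3.75
11.95 [ 0.4606 -0.2801 -0.0258] ax 22.29 w 0.221 F [-0.9 -0.3 -0.9] j [-14.1  28.2 -25.7   0.  -36.1 -53.7]
```

View pics/side_8.png

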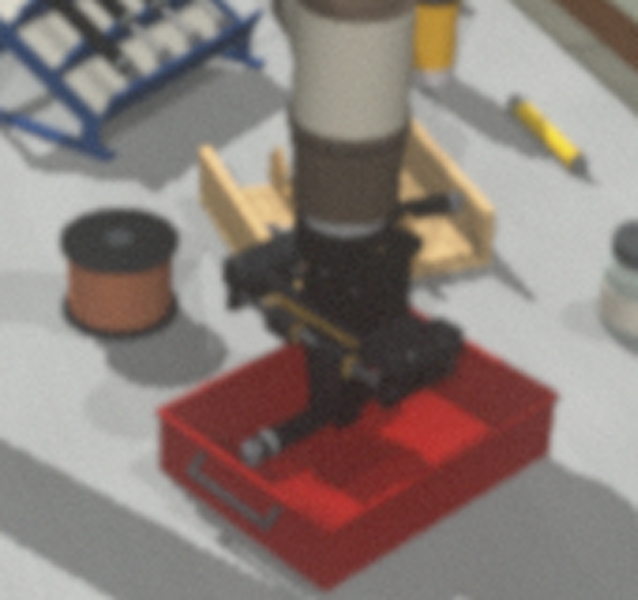

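Emit:
{"api": "play_rows", "payload": {
  "deltas": [255,0,1,0,0,255,0,1,0,0,255,0,1,0,0,255,0,1,0,0,255,0,0.5,0,0,255,0,0.5,0,0,255,0,0,0,0,255,0,0,0,0,255,0,0,0,0,255,0,0,0,0]
}}

```text
time_s: 12.95
tcp_pos: [0.4604, -0.2808, -0.0305]
ee_rot: [[0.926, -0.0, -0.378], [0.378, 0.0, 0.926], [-0.0, -1.0, 0.0]]
wrist_force: [0.2, -0.3, -1.6]
gripper_width: 0.217
```

Emit:
{"api": "play_rows", "payload": {
  "deltas": [255,0,0.5,0,0,255,0,0.5,0,0,255,0,0.5,0,0,255,0,0.5,0,0,255,0,0,0,0,255,0,0,0,0,255,0,0,0,0,255,0,0,0,0,255,0,0,0,0,255,0,0,0,0]
}}

```text
time_s: 13.95
tcp_pos: [0.4606, -0.2808, -0.0312]
ee_rot: [[0.926, 0.0, -0.379], [0.379, -0.0, 0.926], [0.0, -1.0, -0.0]]
wrist_force: [-2.1, 1.7, 8.1]
gripper_width: 0.219
```

Emit:
{"api": "play_rows", "payload": {
  "deltas": [155,0,0,0,0,155,0,0,0,0,155,0,0,0,0,155,0,-8,0,0,155,0,-20,0,0,155,0,-30,0,0,155,0,-30,0,0,155,0,-30,0,-0.14,155,0,-30,0,-0.14,155,0,-30,0,-0.14]
}}

```text
time_s: 14.95
tcp_pos: [0.4602, -0.2808, 0.1474]
ee_rot: [[0.687, 0.0, -0.727], [0.727, -0.0, 0.687], [0.0, -1.0, -0.0]]
wrist_force: [0.8, -0.1, -0.3]
gripper_width: 0.393
```

Emit:
{"api": "play_rows", "payload": {
  "deltas": [155,0,-30,0,-0.1373,155,0,-25,0,-0.1373,155,0,0,0,-0.1373,155,0,0,0,-0.1373,155,0,0,0,-0.1373,155,0,0,0,-0.1373,155,0,0,0,-0.1373,155,0,0,0,-0.1373,155,0,0,0,-0.1373,155,0,0,0,-0.1373]
}}

```text
time_s: 15.95
tcp_pos: [0.4602, -0.2808, 0.2009]
ee_rot: [[-0.577, 0.0, -0.816], [0.816, -0.0, -0.577], [-0.0, -1.0, -0.0]]
wrist_force: [0.1, -0.4, 0.4]
gripper_width: 0.392
```

```bash
python3 look.py 9 side,180,330,220,370 
```

```text
side k 4.0
16.0 [ 0.4603 -0.2808  0.2009] ax 125.48 w 0.391 F [ 0.  -0.5  1.2] j [-14.1  13.  -10.2  -0.  -66.7  49.6]
```

View pics/side_9.png

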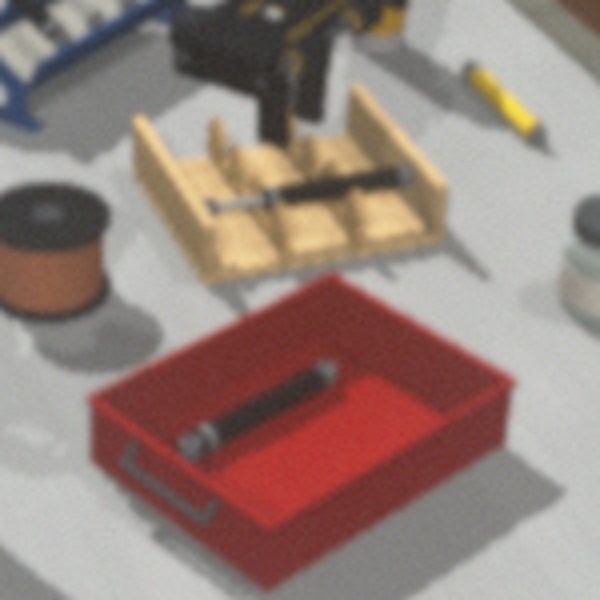

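Emit:
{"api": "play_rows", "payload": {
  "deltas": [155,10,0,-5.6,0.0098,155,25,0,-14.1,0,155,37,0,-20.9,0,155,37,0,-20.9,0,155,37,0,-20.9,0,155,37,0,-20.9,0,155,37,0,-20.9,0,155,37,0,-20.9,0,155,37,0,-20.9,0,155,37,0,-20.9,0]
}}

```text
time_s: 17.0
tcp_pos: [0.4271, 0.0995, 0.2012]
ee_rot: [[-0.563, 0.001, -0.827], [0.827, 0.001, -0.563], [-0.0, -1.0, -0.001]]
wrist_force: [0.8, 0.0, 0.2]
gripper_width: 0.391
```

Emit:
{"api": "play_rows", "payload": {
  "deltas": [155,37,0,-20.9,0,155,37,0,-20.9,0,155,37,0,-20.9,0,155,30,0,-17,0,155,15,0,-8.5,0,155,5.7,0,-3.2,0,155,0,0,0,0,155,0,10,0,0,155,0,10,0,0,155,0,0,0,0]
}}

```text
time_s: 18.0
tcp_pos: [0.4108, 0.2809, 0.1785]
ee_rot: [[-0.563, -0.003, -0.826], [0.826, -0.003, -0.563], [-0.001, -1.0, 0.004]]
wrist_force: [-0.1, 0.1, 0.2]
gripper_width: 0.39
```

```bash
python3 look.py 10 side,120,240,160,300 top,150,290,70,230
```

```text
side k 5.0
top k 4.286
18.1 [0.4118 0.282  0.1801] ax 124.33 w 0.395 F [-0.7  0.7  0.5] j [ 53.1  10.  -17.3   0.  -62.8 -18.8]
```

View pics/side_10.png

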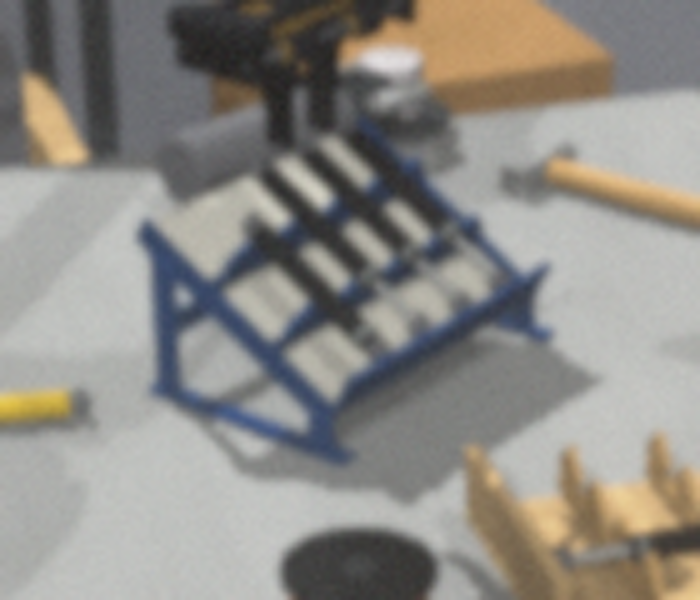

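View pics/top_10.png

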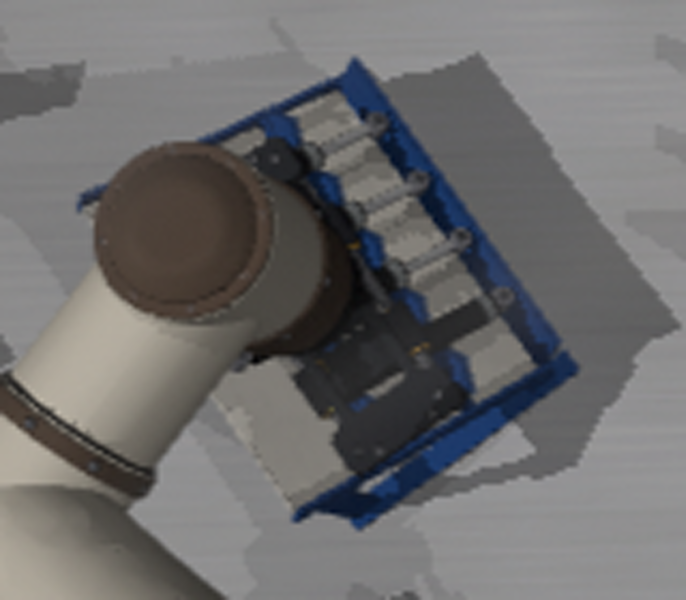

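Emit:
{"api": "play_rows", "payload": {
  "deltas": [155,0,10,0,0,155,0,15,0,0,155,0,15,0,0,155,0,15,0,0,155,0,10,0,0,155,0,5,0,0,155,0,0,0,0,155,0,0,0,0,155,0,0,0,0,155,0,0,0,0]
}}

```text
time_s: 19.1
tcp_pos: [0.412, 0.2833, 0.1111]
ee_rot: [[-0.565, 0.001, -0.825], [0.825, 0.001, -0.565], [0.0, -1.0, -0.001]]
wrist_force: [-0.2, 0.4, -0.2]
gripper_width: 0.39
```

```bash
python3 look.py 11 side,120,240,160,300 top,150,290,70,230
python3 - <<'E'
from h import *
for z in (.1465,.21): print(proj('side',[.4065,.2825,z]),proj('top',[.4065,.2825,z]))
for s in (.006,.095,.146):
    c,sn=np.cos(np.radians(124.92)),np.sin(np.radians(124.92)); lx,ly=-.083+s*.866,.075
    X=[.4676+c*lx-sn*ly,.326+sn*lx+c*ly,.062+s/2]; print(s,np.round(X,4),proj('side',X),proj('top',X))
E
```

```text
side k 5.0
top k 4.286
19.2 [0.4119 0.2831 0.1109] ax 124.39 w 0.393 F [-0.3  0.3 -0.7] j [ 53.2  14.  -23.1   0.  -52.9 -18.8]
[218.84669653 164.61696391] [159.77330225 230.8947489 ]
[218.37507086 148.40235771] [154.51463864 228.05934284]
0.006 [0.4506 0.2193 0.065 ] [235.69067552 190.3533084 ] [187.69947193 218.5005496 ]
0.095 [0.4065 0.2825 0.1095] [219.12221638 173.8220324 ] [162.64871253 232.43129541]
0.146 [0.3812 0.3187 0.135 ] [209.75356492 164.47440619] [147.52981583 240.83892504]
```

View pics/side_11.png

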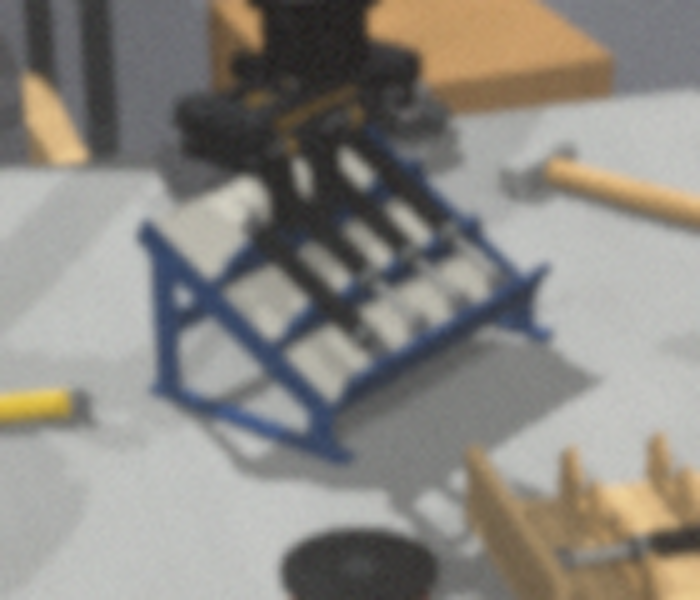

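View pics/top_11.png

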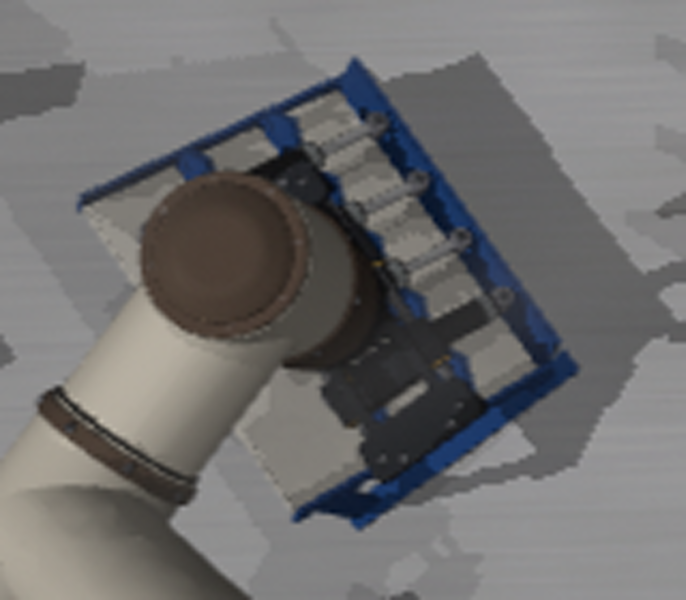

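Emit:
{"api": "play_rows", "payload": {
  "deltas": [155,1.3,0,2.5,-0.009,155,1.3,0,2.5,0,155,0,0,0,0,155,0,5,0,0,155,0,10,0,0,155,0,12,0,0,155,0,10,0,0,155,0,6,0,0,155,0,3.4,0,0,155,0,0,0,0]
}}

```text
time_s: 20.2
tcp_pos: [0.406, 0.2821, 0.0636]
ee_rot: [[-0.572, -0.001, -0.82], [0.82, -0.001, -0.572], [-0.0, -1.0, 0.001]]
wrist_force: [-0.4, -0.2, -0.1]
gripper_width: 0.391
```

```bash
python3 look.py 12 side,120,240,160,300
```

```text
side k 5.0
20.25 [0.4062 0.2823 0.0641] ax 124.91 w 0.392 F [0.5 1.1 0.4] j [ 53.6  17.  -27.1   0.  -45.9 -18.7]
```

View pics/side_12.png

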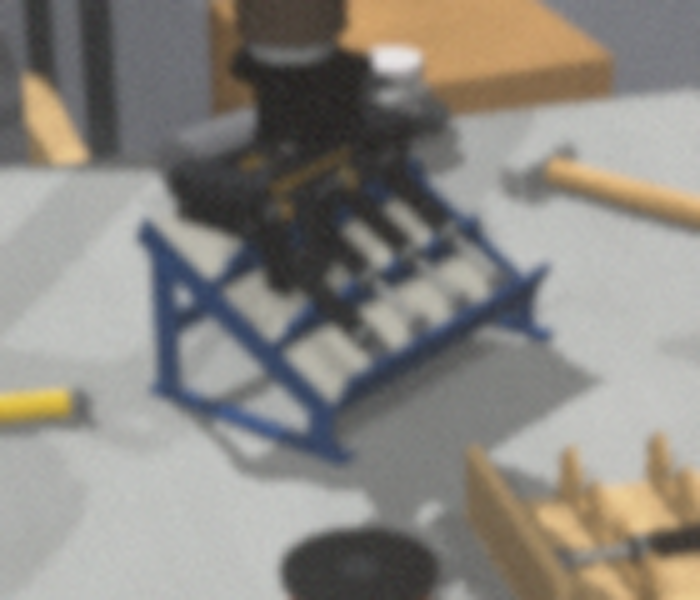

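Emit:
{"api": "play_rows", "payload": {
  "deltas": [255,0,0,0,0,255,0,0,0,0,255,0,0,0,0,255,0,0,0,0,255,0,0,0,0,255,0,0,0,0,255,0,-4,0,0,255,0,-8,0,0,255,0,-8,0,0,255,0,0,0,0]
}}

```text
time_s: 21.25
tcp_pos: [0.4068, 0.283, 0.0855]
ee_rot: [[-0.572, 0.002, -0.82], [0.82, 0.002, -0.572], [0.001, -1.0, -0.003]]
wrist_force: [0.8, -0.1, -1.7]
gripper_width: 0.222
```

```bash
python3 look.py 13 side,120,240,160,300
```

```text
side k 5.0
21.3 [0.4064 0.2827 0.0849] ax 124.9 w 0.221 F [-0.6 -0.3 -3.5] j [ 53.6  15.4 -25.7  -0.  -48.9 -18.7]
```

View pics/side_13.png

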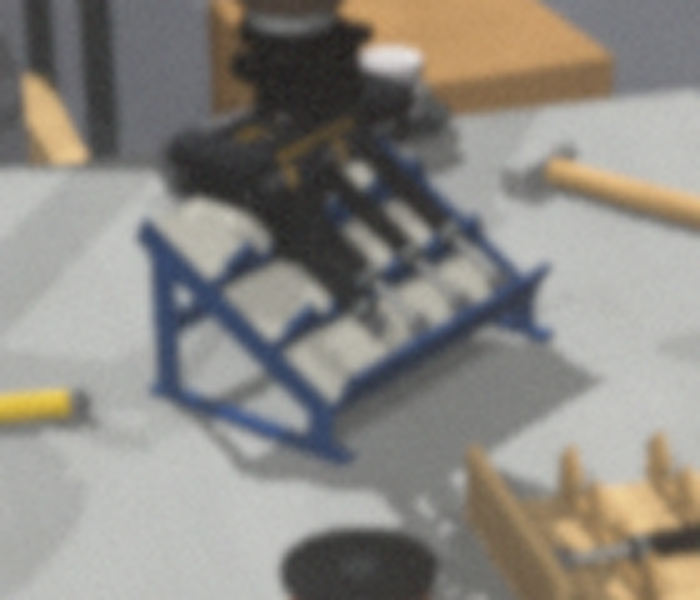

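Emit:
{"api": "play_rows", "payload": {
  "deltas": [255,0,-15,0,0,255,0,-30,0,0,255,0,-30,0,0,255,0,-30,0,0,255,0,-15,0,0.138,255,0,0,0,0.138,255,0,0,0,0.138,255,0,0,0,0.138,255,0,0,0,0.138,255,0,0,0,0.138]
}}

```text
time_s: 22.3
tcp_pos: [0.4057, 0.282, 0.2037]
ee_rot: [[0.223, -0.001, -0.975], [0.975, -0.0, 0.223], [-0.001, -1.0, 0.001]]
wrist_force: [0.5, 0.5, -2.0]
gripper_width: 0.224
```

Emit:
{"api": "play_rows", "payload": {
  "deltas": [255,0,0,0,0.138,255,0,0,0,0.138,255,0,0,0,0.138,255,0,0,0,0.138,255,0,0,0,0.138,255,0,0,0,0.138,255,0,0,0,0.137,255,-4,0,-15,0,255,-8,0,-30,0,255,-11,0,-43,0]
}}

```text
time_s: 23.3
tcp_pos: [0.4178, 0.1914, 0.2037]
ee_rot: [[0.924, -0.0, -0.382], [0.382, -0.0, 0.924], [-0.001, -1.0, -0.0]]
wrist_force: [0.3, 0.2, -1.7]
gripper_width: 0.218
```

Emit:
{"api": "play_rows", "payload": {
  "deltas": [255,-11,0,-43,0,255,-11,0,-43,0,255,-11,0,-43,0,255,-11,0,-43,0,255,-11,0,-43,0,255,-11,0,-43,0,255,-11,0,-43,0,255,-11,0,-43,0,255,-11,0,-43,0,255,-11,0,-43,0]
}}

```text
time_s: 24.3
tcp_pos: [0.4775, -0.2498, 0.2039]
ee_rot: [[0.925, -0.001, -0.379], [0.379, 0.0, 0.925], [-0.0, -1.0, 0.001]]
wrist_force: [1.6, -0.2, -2.9]
gripper_width: 0.222
```

```bash
python3 look.py 14 side,100,340,120,380
```

```text
side k 2.5
24.35 [ 0.4785 -0.2553  0.2036] ax 22.06 w 0.218 F [ 4.9 -4.3  0.1] j [-10.8  13.2  -9.7   0.2 -67.1 -57.2]
```

View pics/side_14.png

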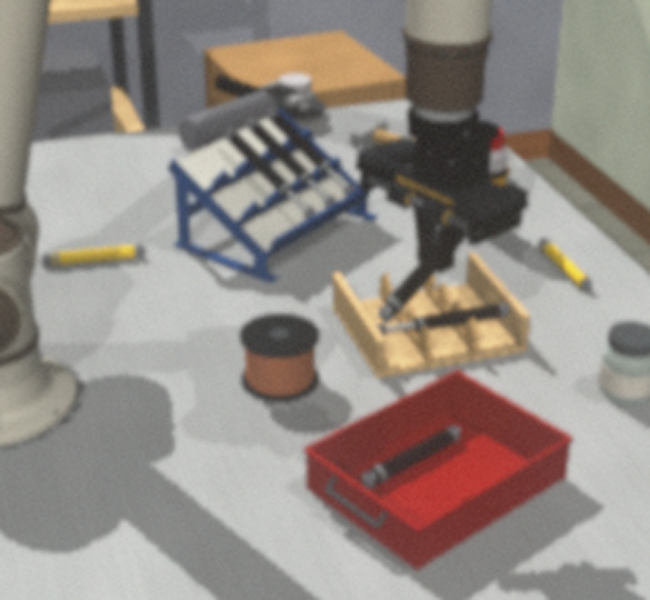

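Emit:
{"api": "play_rows", "payload": {
  "deltas": [255,-11,0,-40,0,255,-10,0,-35,0,255,-6,0,-22,0,255,-3.4,0,-11.6,0,255,0,10,0,0,255,0,20,0,0,255,0,25,0,0,255,0,25,0,0,255,0,20,0,0,255,0,10,0,0]
}}

```text
time_s: 25.35
tcp_pos: [0.4895, -0.3574, 0.0915]
ee_rot: [[0.925, -0.004, -0.379], [0.379, 0.003, 0.925], [-0.003, -1.0, 0.004]]
wrist_force: [-1.3, -0.4, -2.2]
gripper_width: 0.224
```

```bash
python3 look.py 15 side,190,350,200,370
```

```text
side k 3.75
25.4 [ 0.4894 -0.3574  0.0908] ax 22.24 w 0.223 F [-0.5  0.3 -2.9] j [-20.9  25.   -9.4  -0.1 -56.  -46.8]
```

View pics/side_15.png

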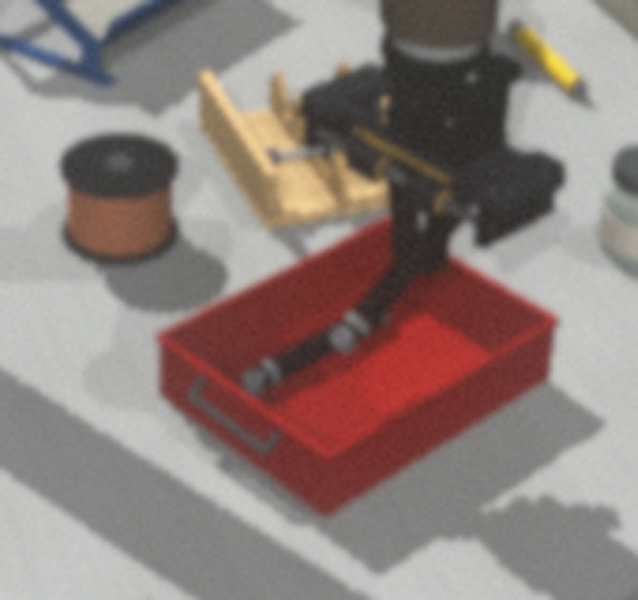

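Emit:
{"api": "play_rows", "payload": {
  "deltas": [255,0,5,0,0,255,0,15,0,0,255,0,20,0,0,255,0,20,0,0,255,0,10,0,0,255,0,4,0,0,255,0,4,0,0,255,0,4,0,0,255,0,4,0,0,255,0,4,0,0]
}}

```text
time_s: 26.4
tcp_pos: [0.4936, -0.3603, 0.0057]
ee_rot: [[0.926, 0.005, -0.378], [0.378, -0.002, 0.926], [0.003, -1.0, -0.004]]
wrist_force: [3.5, 2.9, 3.6]
gripper_width: 0.222
```

```bash
python3 look.py 16 side,190,350,200,370
```

```text
side k 3.75
26.45 [ 0.4936 -0.3602  0.0051] ax 22.23 w 0.219 F [2.5 1.4 2.8] j [-21.   30.8 -14.1   0.  -44.9 -46.8]
```

View pics/side_16.png

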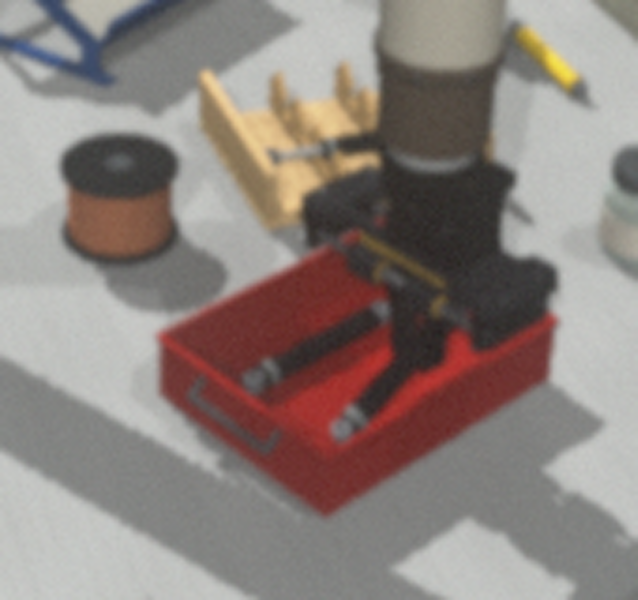

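Emit:
{"api": "play_rows", "payload": {
  "deltas": [255,0,4,0,0,255,0,4,0,0,255,0,4,0,0,255,0,4,0,0,255,0,4,0,0,255,0,4,0,0,255,0,3,0,0,255,0,3,0,0,255,0,2,0,0,255,0,0,0,0]
}}

```text
time_s: 27.45
tcp_pos: [0.4909, -0.3596, -0.0283]
ee_rot: [[0.926, -0.001, -0.377], [0.377, 0.0, 0.926], [-0.001, -1.0, 0.001]]
wrist_force: [2.5, -0.3, 1.1]
gripper_width: 0.222
```

```bash
python3 look.py 17 side,190,350,200,370
```

```text
side k 3.75
27.5 [ 0.4909 -0.3596 -0.0281] ax 22.17 w 0.22 F [1.7 1.  1.1] j [-21.   33.3 -15.6   0.  -41.2 -46.8]
```

View pics/side_17.png

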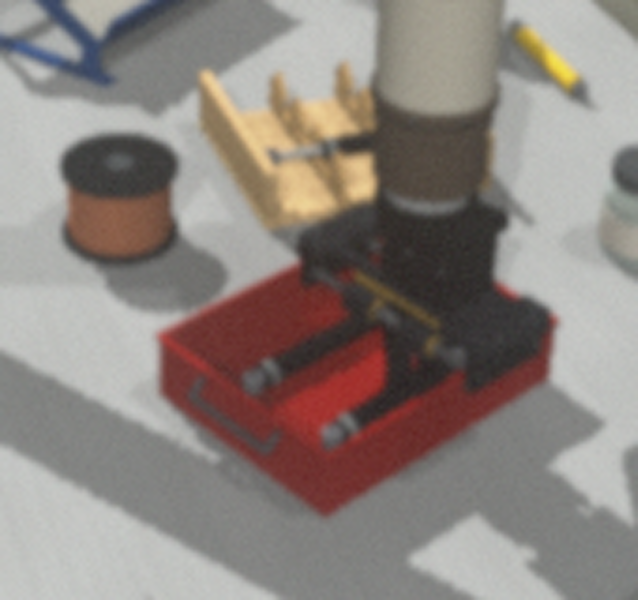

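Emit:
{"api": "play_rows", "payload": {
  "deltas": [255,0,1,0,0,255,0,1,0,0,255,0,0.5,0,0,255,0,0.5,0,0,255,0,0.5,0,0,255,0,0,0,0,255,0,0,0,0,255,0,0,0,0,255,0,0,0,0,255,0,0,0,0]
}}

```text
time_s: 28.5
tcp_pos: [0.4914, -0.3597, -0.0313]
ee_rot: [[0.926, 0.0, -0.378], [0.378, -0.0, 0.926], [0.0, -1.0, -0.0]]
wrist_force: [2.7, 1.1, 2.7]
gripper_width: 0.22
```

Emit:
{"api": "play_rows", "payload": {
  "deltas": [255,0,0.5,0,0,255,0,0.5,0,0,255,0,0,0,0,240,0,0,0,0,225,0,0,0,0,210,0,0,0,0,190,0,0,0,0,155,0,0,0,0,155,0,0,0,0,155,0,0,0,0]
}}

```text
time_s: 29.5
tcp_pos: [0.4902, -0.3596, -0.0331]
ee_rot: [[0.926, -0.002, -0.377], [0.377, 0.001, 0.926], [-0.001, -1.0, 0.001]]
wrist_force: [0.2, 0.4, 0.2]
gripper_width: 0.377
```

```bash
python3 look.py 18 side,190,350,200,370
```

```text
side k 3.75
29.55 [ 0.4905 -0.3596 -0.0329] ax 22.15 w 0.38 F [ 0.4 -0.4 -0.3] j [-21.   33.6 -15.8  -0.  -40.7 -46.8]
```

View pics/side_18.png

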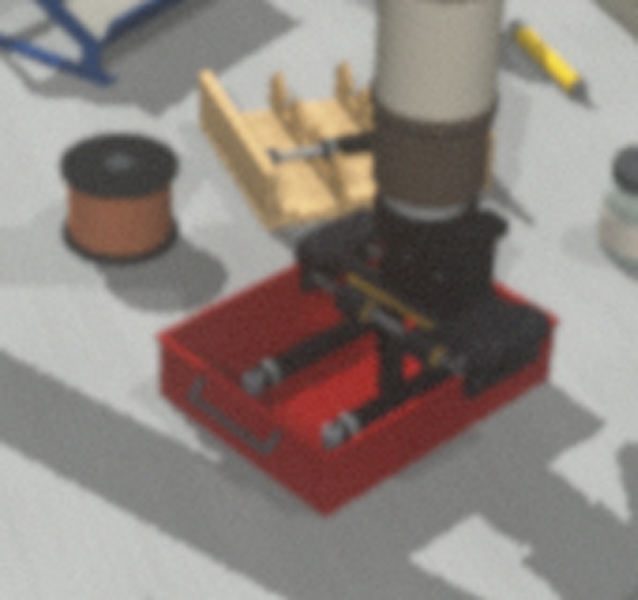

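Emit:
{"api": "play_rows", "payload": {
  "deltas": [155,0,-5,0,0,155,0,-15,0,0,155,0,-30,0,0,155,0,-30,0,0,155,0,-30,0,0,155,0,-30,0,0.132,120,0,-25,0,0.132,120,0,-15,0,0.132,120,0,0,0,0,120,3,0,12,0]
}}

```text
time_s: 30.55
tcp_pos: [0.4939, -0.3479, 0.1472]
ee_rot: [[1.0, -0.0, 0.008], [-0.008, 0.0, 1.0], [-0.0, -1.0, 0.0]]
wrist_force: [-0.0, 0.4, -0.6]
gripper_width: 0.525
```

Emit:
{"api": "play_rows", "payload": {
  "deltas": [120,9,0,37,0,120,11,0,45,0,120,11,0,45,0,120,11,0,45,0,120,11,0,45,0,120,9,0,37,0,120,5,0,20,0,120,2.6,0,12.8,0,120,0,0,0,0,120,0,0,0,0]
}}

```text
time_s: 31.55
tcp_pos: [0.5659, -0.0618, 0.1469]
ee_rot: [[1.0, -0.002, 0.008], [-0.008, -0.0, 1.0], [-0.002, -1.0, -0.0]]
wrist_force: [0.1, -0.3, -0.6]
gripper_width: 0.534
```

```bash
python3 look.py 19 side,170,330,210,380 top,120,280,220,440
```

```text
side k 3.75
top k 3.636
31.65 [ 0.5661 -0.0625  0.1473] ax -0.57 w 0.529 F [-0.6  0.4 -0.4] j [  10.    18.4  -10.8   -0.   -60.9 -100.6]
```

View pics/side_19.png

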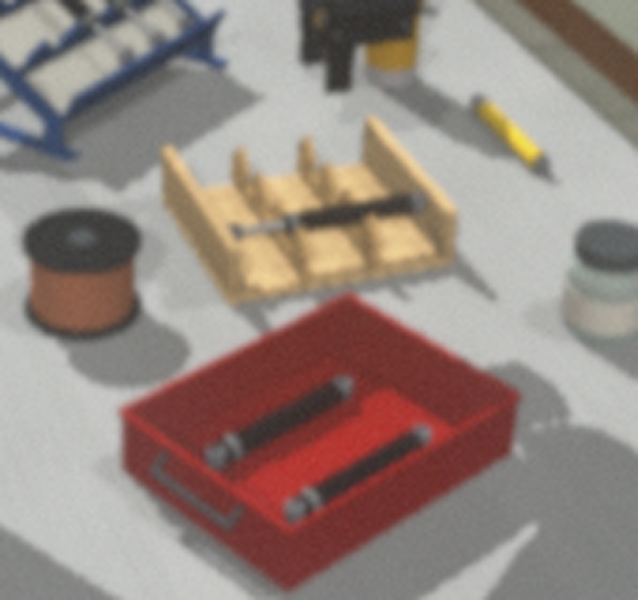

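View pics/top_19.png

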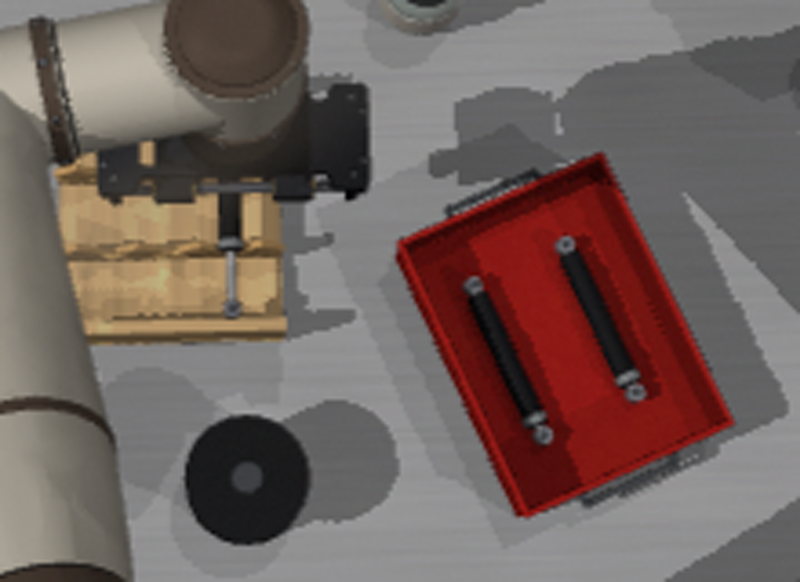

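Emit:
{"api": "play_rows", "payload": {
  "deltas": [120,0,10,0,0,120,0,25,0,0,120,0,30,0,0,120,0,30,0,0,120,0,25,0,0,120,0,18,0,0,120,0,10,0,0,120,0,5,0,0,120,0,0,0,0,120,0,0,0,0]
}}

```text
time_s: 32.65
tcp_pos: [0.5673, -0.0616, -0.0045]
ee_rot: [[1.0, 0.002, 0.009], [-0.009, 0.0, 1.0], [0.002, -1.0, 0.0]]
wrist_force: [0.2, -0.3, 0.7]
gripper_width: 0.531
```

Emit:
{"api": "play_rows", "payload": {
  "deltas": [255,0,0,0,0,255,0,0,0,0,255,0,0,0,0,255,0,0,0,0,255,0,0,0,0,255,0,0,0,0,255,0,0,0,0,255,0,0,0,0,255,0,0,0,0,255,0,0,0,0]
}}

```text
time_s: 33.65
tcp_pos: [0.5667, -0.0619, -0.0051]
ee_rot: [[1.0, 0.0, 0.009], [-0.009, -0.0, 1.0], [0.0, -1.0, -0.0]]
wrist_force: [-0.7, -4.8, 3.7]
gripper_width: 0.218
```

```bash
python3 look.py 20 side,170,280,230,360
```

```text
side k 5.455
33.7 [ 0.5667 -0.0619 -0.0051] ax -0.51 w 0.222 F [-1.3 -4.8  4.1] j [  10.1   28.6  -20.4    0.   -41.  -100.6]
```

View pics/side_20.png

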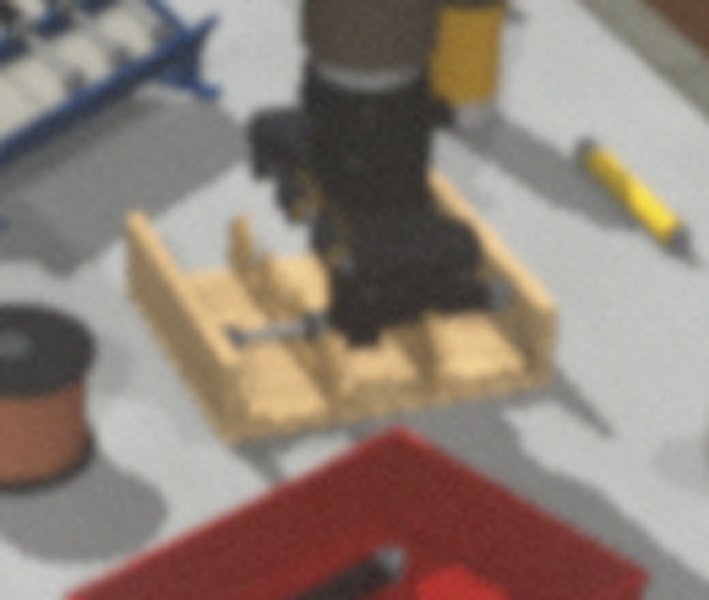

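Emit:
{"api": "play_rows", "payload": {
  "deltas": [255,0,-5,0,0,255,0,-10,0,0,255,0,-20,0,0,255,0,-30,0,0,255,0,-30,0,0,255,0,-30,0,-0.146,255,0,-30,0,-0.146,255,0,-30,0,-0.146,255,0,-25,0,-0.146,255,0,-10,0,-0.146]
}}

```text
time_s: 34.7
tcp_pos: [0.5675, -0.0608, 0.2179]
ee_rot: [[0.747, 0.005, -0.665], [0.665, 0.001, 0.747], [0.005, -1.0, -0.002]]
wrist_force: [0.3, 0.6, -3.3]
gripper_width: 0.22
```

Emit:
{"api": "play_rows", "payload": {
  "deltas": [255,0,0,0,-0.146,255,0,0,0,-0.146,255,0,0,0,-0.146,255,0,0,0,-0.146,255,0,0,0,-0.146,255,0,0,0,-0.146,255,0,0,0,-0.146,255,0,0,0,-0.146,255,0,0,0,-0.146,255,0,0,0,-0.145]
}}

```text
time_s: 35.7
tcp_pos: [0.566, -0.0607, 0.2144]
ee_rot: [[-0.577, -0.001, -0.816], [0.816, 0.001, -0.577], [0.002, -1.0, 0.0]]
wrist_force: [-0.4, 0.6, -2.7]
gripper_width: 0.218
```

```bash
python3 look.py 21 side,80,280,140,400
```

```text
side k 3.0
35.75 [ 0.566  -0.0607  0.2144] ax 125.49 w 0.221 F [-0.1  0.2 -3.4] j [ 10.1  15.5  -4.8  -0.1 -69.7  25.4]
```

View pics/side_21.png

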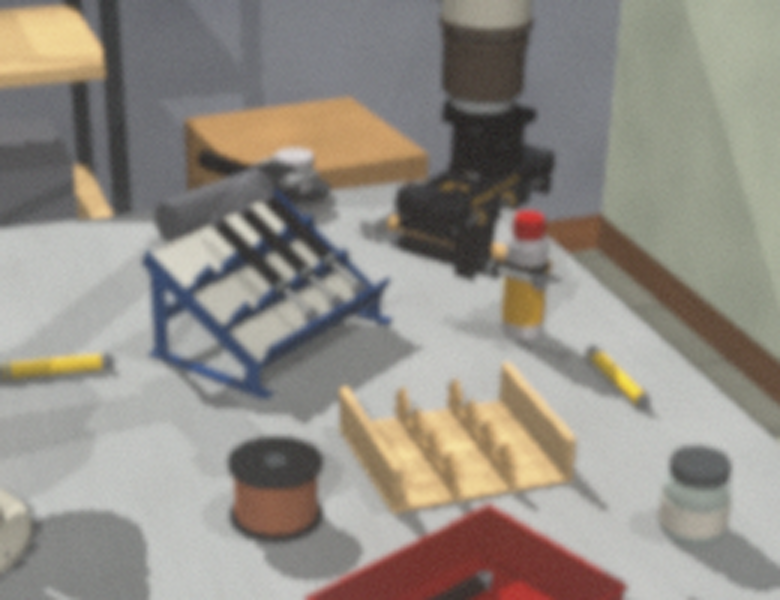

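Emit:
{"api": "play_rows", "payload": {
  "deltas": [255,12,0,-2,0.01,255,30,0,-5,0,255,42,0,-7.3,0,255,45,0,-7.8,0,255,45,0,-7.8,0,255,45,0,-7.8,0,255,45,0,-7.8,0,255,45,0,-7.8,0,255,40,0,-7,0,255,28,0,-5.3,0]
}}

```text
time_s: 36.75
tcp_pos: [0.406, 0.289, 0.2148]
ee_rot: [[-0.564, -0.001, -0.826], [0.826, 0.001, -0.564], [0.001, -1.0, 0.0]]
wrist_force: [0.4, 0.4, -2.5]
gripper_width: 0.219
```

Emit:
{"api": "play_rows", "payload": {
  "deltas": [255,0,0,0,0,255,0,0,0,0,255,0,5,0,0,255,0,10,0,0,255,0,15,0,0,255,0,15,0,0,255,0,10,0,0,255,0,5,0,0,255,0,0,0,0,255,0,0,0,0]
}}

```text
time_s: 37.75
tcp_pos: [0.4085, 0.2869, 0.1551]
ee_rot: [[-0.564, 0.001, -0.826], [0.826, 0.001, -0.564], [0.0, -1.0, -0.001]]
wrist_force: [0.4, 0.1, -3.3]
gripper_width: 0.218
```

```bash
python3 look.py 22 side,110,240,160,310 top,150,290,70,230
```

```text
side k 4.615
top k 4.286
37.85 [0.4085 0.2871 0.1554] ax 124.33 w 0.22 F [-0.4 -0.4 -3.3] j [ 53.8  11.2 -19.6   0.  -59.1 -19.5]
```

View pics/side_22.png

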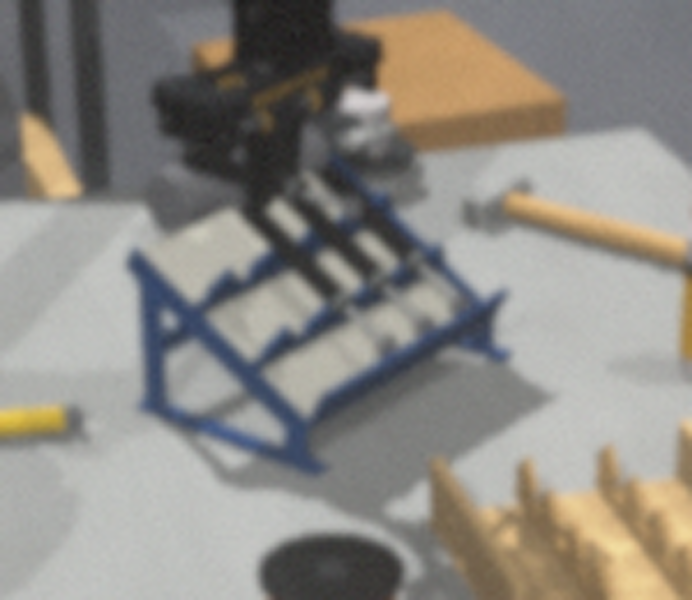

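View pics/top_22.png

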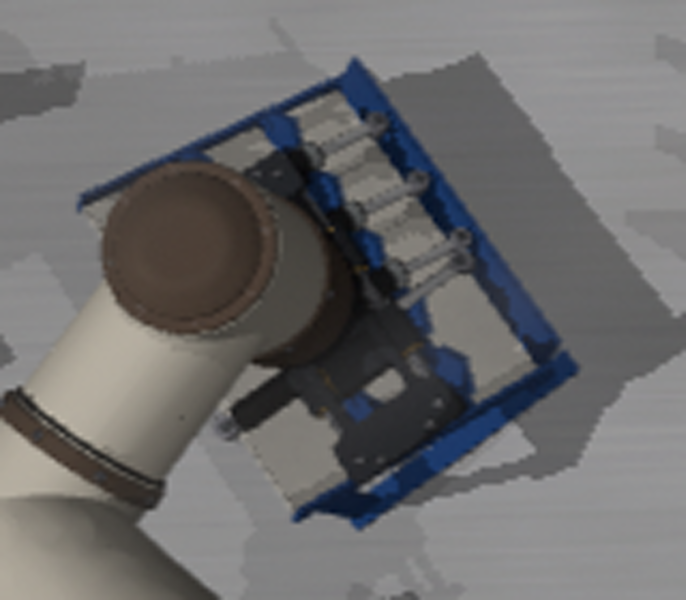

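```bash
python3 - <<'E'
from h import *
a=cv2.imread("pics/top_22_full.png")
t=np.array([.4676,.326]); th=np.radians(124.92); R=np.array([[np.cos(th),-np.sin(th)],[np.sin(th),np.cos(th)]])
for p in((465,262),(228,425)):
    u=(p[0]+.5)/4.286-.5+70; v=(p[1]+.5)/4.286-.5+150
    X=onz('top',u,v,.2045); print(X, R.T@(X[:2]-t))
print(R.T@(np.array([.4085,.2871])-t))
E
```

```text
[0.45174437 0.22143374 0.2045    ] [-0.07666306  0.07285794]
[0.35472138 0.36669177 0.2045    ] [0.09798066 0.06926179]
[0.0019346  0.07072678]
```

Emit:
{"api": "play_rows", "payload": {
  "deltas": [255,1,0,2.2,-0.0103,255,0.7,0,2.1,0,255,0,0,0,0,255,0,5,0,0,255,0,10,0,0,255,0,15,0,0,255,0,15,0,0,255,0,10,0,0,255,0,5,0,0,255,0,0,0,0]
}}

```text
time_s: 38.85
tcp_pos: [0.4033, 0.2853, 0.0938]
ee_rot: [[-0.572, -0.001, -0.82], [0.82, -0.001, -0.572], [-0.001, -1.0, 0.002]]
wrist_force: [0.3, 0.2, -3.2]
gripper_width: 0.221
```

```bash
python3 look.py 23 side,110,240,160,310 top,150,290,70,230
```

```text
side k 4.615
top k 4.286
38.95 [0.4039 0.286  0.095 ] ax 124.93 w 0.223 F [ 0.2 -0.9 -2. ] j [ 54.2  14.7 -24.9   0.  -50.4 -19.2]
```

View pics/side_23.png

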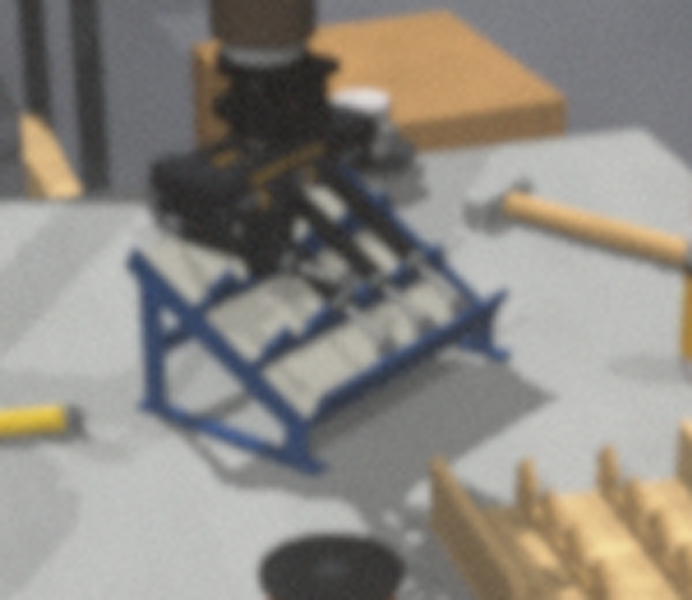

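View pics/top_23.png

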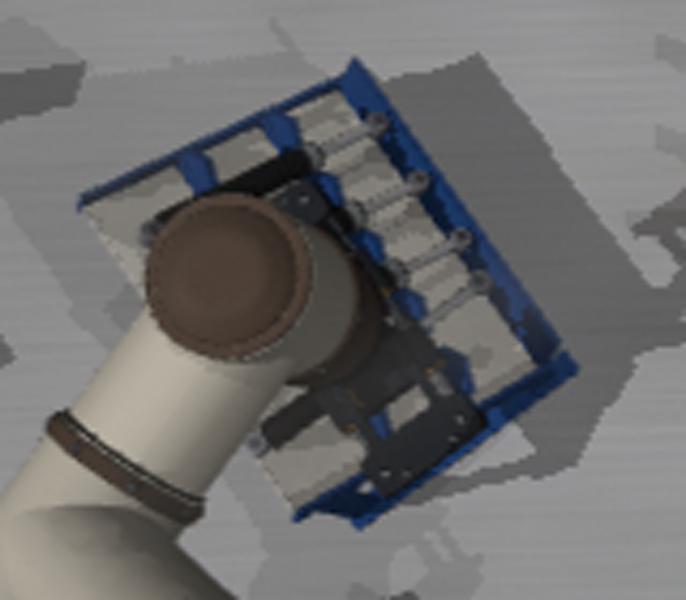

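Emit:
{"api": "play_rows", "payload": {
  "deltas": [255,0,2,0,0,255,0,2,0,0,255,0,2,0,0,255,0,2,0,0,255,0,2,0,0,255,0,2,0,0,255,0,2,0,0,255,0,2,0,0,255,0,0,0,0,255,0,0,0,0]
}}

```text
time_s: 39.95
tcp_pos: [0.4035, 0.2857, 0.0786]
ee_rot: [[-0.572, -0.0, -0.82], [0.82, -0.0, -0.572], [-0.0, -1.0, 0.0]]
wrist_force: [0.9, -0.2, 0.1]
gripper_width: 0.222
```

```bash
python3 look.py 24 side,110,240,160,310 top,150,290,70,230
```

```text
side k 4.615
top k 4.286
40.05 [0.4035 0.2857 0.0787] ax 124.92 w 0.216 F [ 1.3 -1.2  0.2] j [ 54.2  15.8 -26.1  -0.  -48.1 -19.2]
```

View pics/top_24.png

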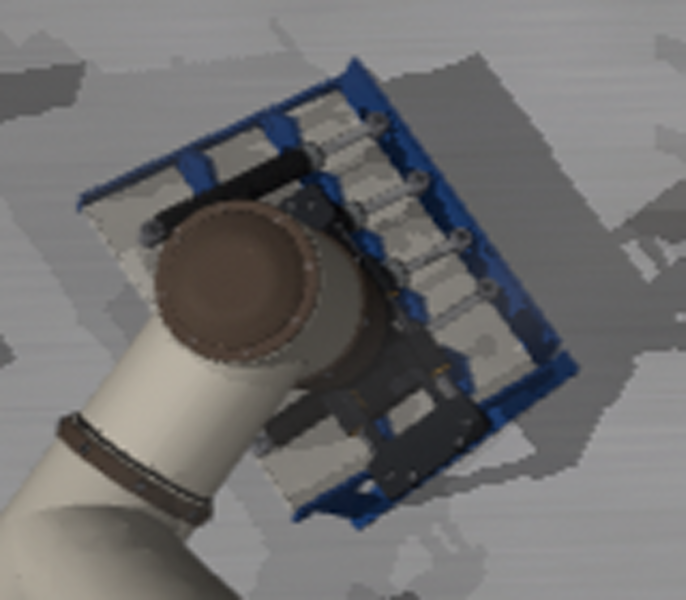

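View pics/side_24.png

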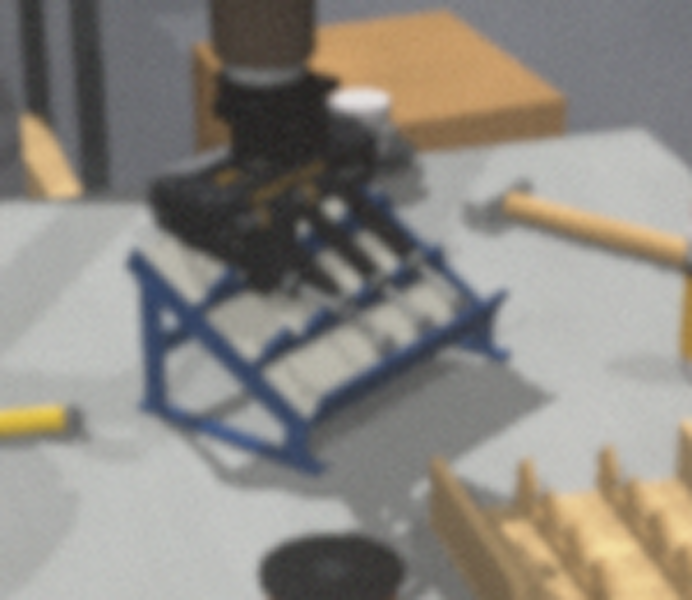

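Emit:
{"api": "play_rows", "payload": {
  "deltas": [255,0,2,0,0,255,0,2,0,0,255,0,2,0,0,255,0,2,0,0,255,0,2,0,0,255,0,2,0,0,255,0,2,0,0,255,0,1,0,0,255,0,0,0,0,255,0,0,0,0]
}}

```text
time_s: 41.05
tcp_pos: [0.404, 0.286, 0.0647]
ee_rot: [[-0.573, 0.001, -0.819], [0.819, 0.001, -0.573], [-0.0, -1.0, -0.001]]
wrist_force: [-0.4, -0.9, 5.6]
gripper_width: 0.222
```

```bash
python3 look.py 25 side,110,240,160,310 top,150,290,70,230
```

```text
side k 4.615
top k 4.286
41.15 [0.404  0.2861 0.0647] ax 124.97 w 0.224 F [-1.4  0.4  5.9] j [ 54.2  16.9 -27.1   0.1 -45.9 -19.2]
```

View pics/top_25.png

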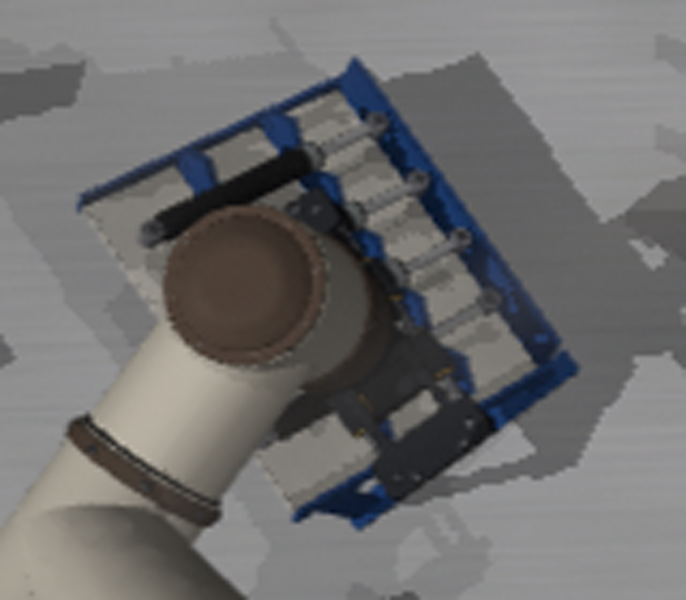

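View pics/side_25.png

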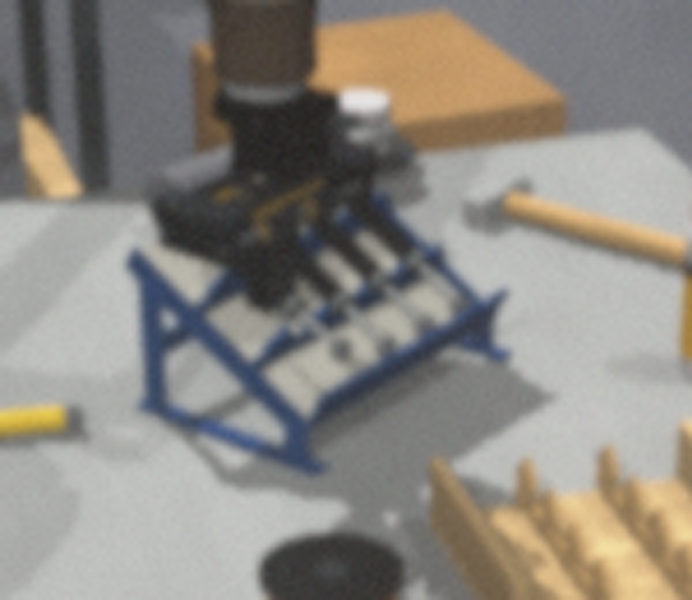

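```bash
python3 - <<'E'
from h import *
print(proj('side',[.443,.2303,.0728]),proj('top',[.443,.2303,.0728]))
u,v=(490.5)/4.286-.5+70,(298.5)/4.286-.5+150
o1,d1=ray('top',u,v); o2,d2=ray('side',(345.5)/4.615-.5+160,(345.5)/4.615-.5+110)
k=np.linalg.lstsq(np.c_[d1,-d2],o2-o1,rcond=None)[0]; print(u,v,o1+k[0]*d1,o2+k[1]*d2)
E
```

```text
[232.79418623 187.43767948] [183.44252818 220.84520885]
183.94237050863276 219.14535697620158 [0.44594638 0.22648443 0.08641257] [0.44787959 0.22601998 0.08661252]
```

Emit:
{"api": "play_rows", "payload": {
  "deltas": [255,0,1,0,0,255,0,1,0,0,255,0,1,0,0,255,0,1,0,0,255,0,0.5,0,0,255,0,0,0,0,255,0,0,0,0,255,0,0,0,0,255,0,0,0,0,255,0,0,0,0]
}}

```text
time_s: 42.15
tcp_pos: [0.404, 0.2863, 0.0604]
ee_rot: [[-0.573, 0.001, -0.819], [0.819, 0.001, -0.573], [0.0, -1.0, -0.002]]
wrist_force: [-2.7, -0.2, 7.6]
gripper_width: 0.22
```

```bash
python3 look.py 26 side,150,210,200,270 top,190,240,150,210
```

```text
side k 7
top k 7
42.25 [0.4039 0.2863 0.0604] ax 124.99 w 0.222 F [-2.1 -1.   9.1] j [ 54.2  17.3 -27.3   0.  -45.3 -19.2]
```

View pics/top_26.png

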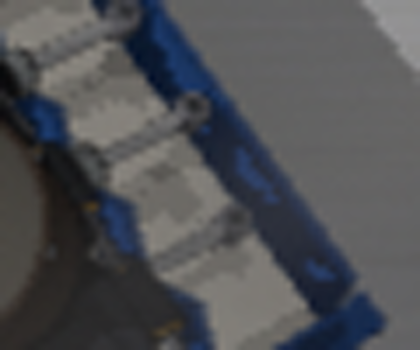

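View pics/side_26.png

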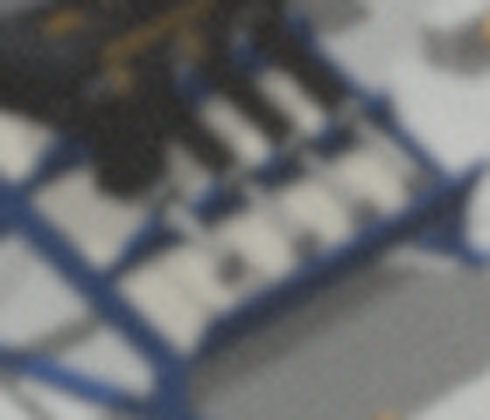

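```bash
cat > tri.py <<'E'
from h import *
def tri(pt,kt,ot,ps,ks,os_):
    u,v=(pt[0]+.5)/kt-.5+ot[0],(pt[1]+.5)/kt-.5+ot[1]; a,b=(ps[0]+.5)/ks-.5+os_[0],(ps[1]+.5)/ks-.5+os_[1]
    o1,d1=ray('top',u,v); o2,d2=ray('side',a,b); k=np.linalg.lstsq(np.c_[d1,-d2],o2-o1,rcond=None)[0]
    X=(o1+k[0]*d1+o2+k[1]*d2)/2; t=np.array([.4676,.326]); th=np.radians(124.92); R=np.array([[np.cos(th),-np.sin(th)],[np.sin(th),np.cos(th)]])
    return X.round(4),(R.T@(X[:2]-t)).round(4),np.linalg.norm(o1+k[0]*d1-o2-k[1]*d2).round(4)
E
python3 -c "
from tri import *
print('ours',tri((235,223),7,(150,190),(233,266),7,(200,150)))
print('nb',tri((194,108),7,(150,190),(303,243),7,(200,150)))
"
```

```text
ours (array([0.4424, 0.2311, 0.0718]), array([-0.0634,  0.0749]), np.float64(0.002))
nb (array([0.489 , 0.2489, 0.0703]), array([-0.0754,  0.0266]), np.float64(0.0029))
```

Emit:
{"api": "play_rows", "payload": {
  "deltas": [255,0,-2,0,0,255,0,-3,0,0,255,0,0,0,0,255,-3,1.7,0,0,255,-3,1.7,0,0,255,-3,1.7,0,0,255,-1.8,1.1,0,0,255,0,0,0,0,255,0,0,0,0,255,0,0,0,0]
}}

```text
time_s: 43.25
tcp_pos: [0.4098, 0.2769, 0.058]
ee_rot: [[-0.572, 0.0, -0.82], [0.82, 0.0, -0.572], [0.0, -1.0, -0.0]]
wrist_force: [-0.6, 0.2, -2.2]
gripper_width: 0.219
```

```bash
python3 look.py 27 side,150,210,200,270 top,190,240,150,210
```

```text
side k 7
top k 7
43.35 [0.4097 0.2769 0.058 ] ax 124.93 w 0.223 F [ 0.4 -0.2 -2.5] j [ 52.9  17.5 -27.5   0.  -45.  -18. ]
```

View pics/top_27.png

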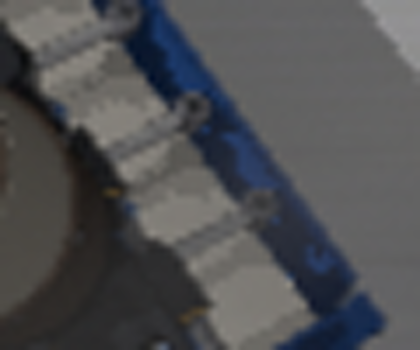

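View pics/side_27.png

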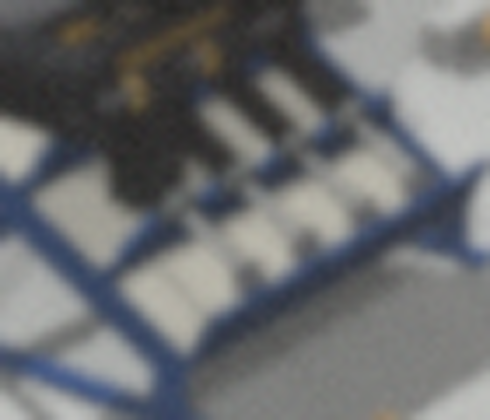

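Emit:
{"api": "play_rows", "payload": {
  "deltas": [255,0,1,0,0,255,0,1,0,0,255,0,1,0,0,255,0,0.5,0,0,255,0,0,0,0,255,0,0,0,0,255,0,0,0,0,255,0,0,0,0,255,0,0,0,0,255,0,0,0,0]
}}

```text
time_s: 44.35
tcp_pos: [0.41, 0.2771, 0.0555]
ee_rot: [[-0.573, 0.001, -0.82], [0.82, 0.001, -0.573], [-0.0, -1.0, -0.001]]
wrist_force: [-1.9, -0.5, 5.1]
gripper_width: 0.218
```

Emit:
{"api": "play_rows", "payload": {
  "deltas": [255,0,0.5,0,0,255,0,0.5,0,0,255,0,0.5,0,0,255,0,0,0,0,255,0,0,0,0,255,0,0,0,0,255,0,0,0,0,255,0,0,0,0,255,0,0,0,0,255,0,0,0,0]
}}

```text
time_s: 45.35
tcp_pos: [0.4101, 0.277, 0.0553]
ee_rot: [[-0.573, 0.001, -0.819], [0.819, 0.0, -0.573], [-0.0, -1.0, -0.001]]
wrist_force: [-4.6, -2.2, 14.2]
gripper_width: 0.222
```

```bash
python3 look.py 28 side,150,210,200,270 top,190,240,150,210
```

```text
side k 7
top k 7
45.45 [0.4101 0.2771 0.0553] ax 124.97 w 0.222 F [-5.4 -2.  14.2] j [ 52.9  17.7 -27.7   0.1 -44.6 -18. ]
```

View pics/top_28.png

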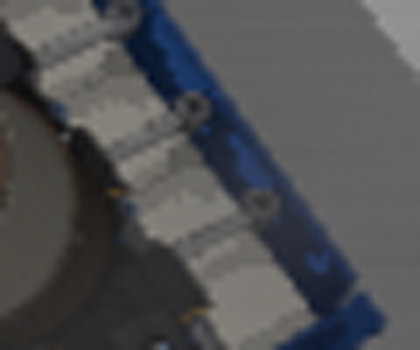

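View pics/side_28.png

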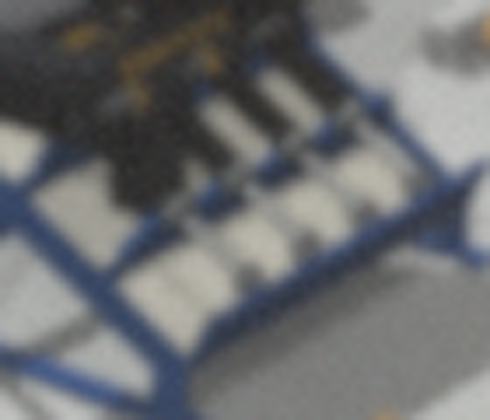

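Emit:
{"api": "play_rows", "payload": {
  "deltas": [255,0,-0.5,0.5,0,255,0,-0.5,0.5,0,255,0,0,0,0,255,0,0,0,0,235,0,0,0,0,220,0,0,0,0,205,0,0,0,0,190,0,0,0,0,160,0,0,0,0,155,0,0,0,0]
}}

```text
time_s: 46.45
tcp_pos: [0.4087, 0.2761, 0.0536]
ee_rot: [[-0.572, -0.001, -0.82], [0.82, -0.0, -0.572], [-0.0, -1.0, 0.001]]
wrist_force: [-0.8, 0.1, 0.0]
gripper_width: 0.343
```

```bash
python3 look.py 29 side,150,210,200,270 top,190,240,150,210
```

```text
side k 7
top k 7
46.55 [0.4087 0.2761 0.0536] ax 124.92 w 0.373 F [-0.2  0.4 -0.1] j [ 52.9  17.7 -27.9  -0.  -44.4 -18. ]
```

View pics/top_29.png

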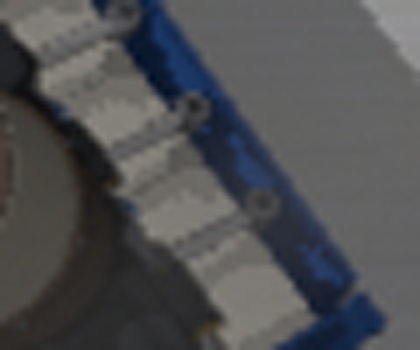

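View pics/side_29.png

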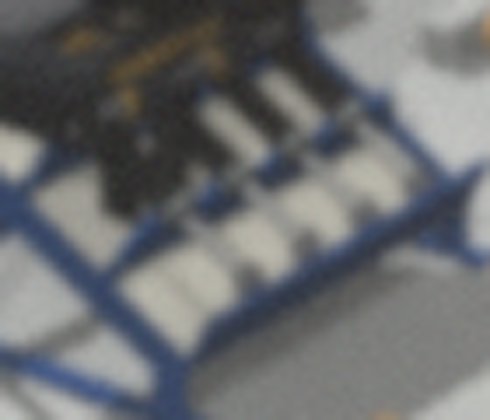

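Emit:
{"api": "play_rows", "payload": {
  "deltas": [155,0,-3,0,0,155,0,-8,0,0,155,0,-15,0,0,155,0,-25,0,0,155,0,-30,0,0,155,0,-30,0,0,155,0,-25,0,0,155,0,-14,0,0,155,0,0,0,0,155,0,0,0,0]
}}

```text
time_s: 47.55
tcp_pos: [0.4085, 0.2761, 0.2038]
ee_rot: [[-0.572, -0.0, -0.82], [0.82, 0.0, -0.572], [0.001, -1.0, 0.0]]
wrist_force: [0.3, -0.2, 0.1]
gripper_width: 0.391
```

Emit:
{"api": "play_rows", "payload": {
  "deltas": [155,-10,0,6,0,155,-25,0,14,0,155,-40,0,23,0,155,-40,0,23,0,155,-40,0,23,0,155,-40,0,23,0,155,-40,0,23,0,155,-40,0,23,0,155,-40,0,23,0,155,-40,0,23,0]
}}

```text
time_s: 48.55
tcp_pos: [0.4434, -0.134, 0.203]
ee_rot: [[-0.572, -0.002, -0.82], [0.82, -0.0, -0.572], [0.001, -1.0, 0.002]]
wrist_force: [1.1, 1.2, -0.7]
gripper_width: 0.393
```

Emit:
{"api": "play_rows", "payload": {
  "deltas": [155,-40,0,23,0,155,-40,0,23,0,155,-40,0,20,0,155,-25,0,12,0,155,-10,0,5,0,155,0,0,0,0,155,0,0,0,0,155,0,0,0,0,155,0,0,0,0,155,0,0,0,0]
}}

```text
time_s: 49.55
tcp_pos: [0.4657, -0.3053, 0.2043]
ee_rot: [[-0.574, 0.001, -0.819], [0.819, -0.0, -0.574], [-0.0, -1.0, -0.0]]
wrist_force: [0.2, -0.1, -0.2]
gripper_width: 0.392
```

```bash
python3 look.py 30 side,130,230,160,290 top,155,275,85,210
python3 - <<'E'
import cv2
a=cv2.imread('pics/top_30_full.png'); cv2.imwrite('pics/top_30w.png',a)
E
```

```text
side k 6.0
top k 5.0
49.65 [ 0.4657 -0.3057  0.2042] ax 124.98 w 0.39 F [-0.4 -0.4  0.1] j [-16.6  14.7  -7.6  -0.  -67.8  51.6]
```

View pics/top_30.png

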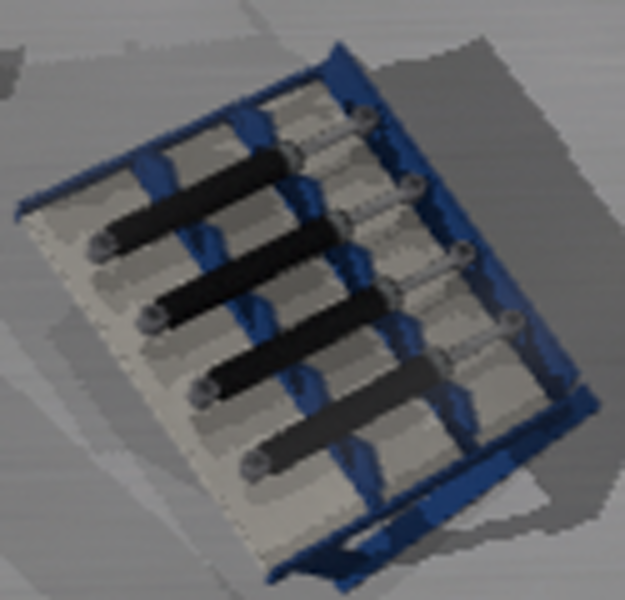

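View pics/side_30.png

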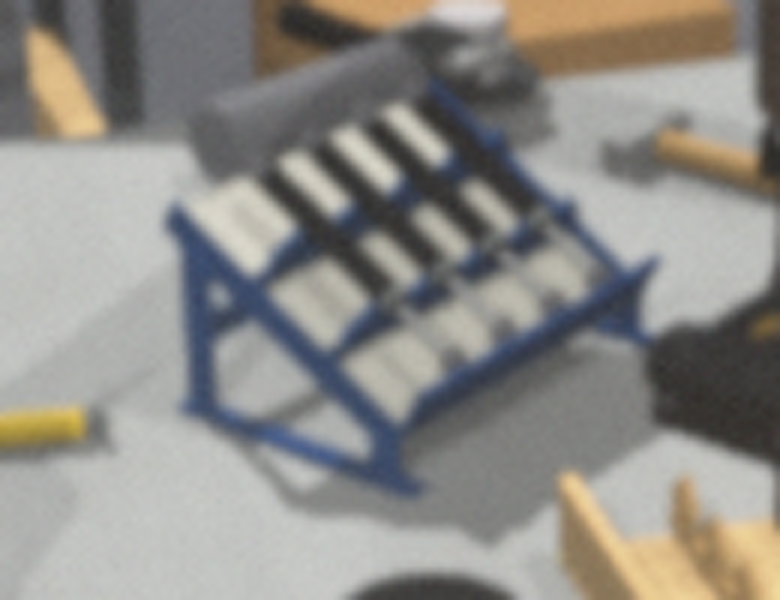

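View pics/top_30w.png

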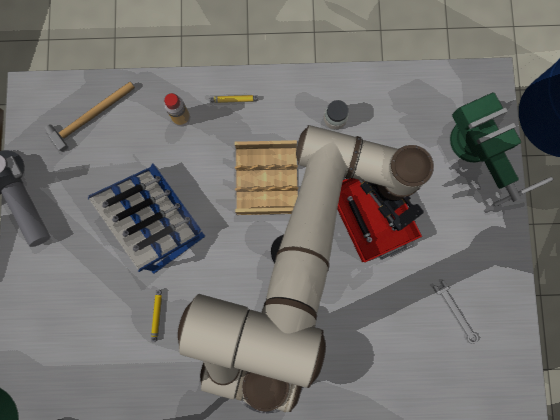

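```bash
python3 - <<'E'
from station import r
print(r.finish_job())
E
```

```text
the job is handed in; nothing more can be done
None
```

The job is handed in at about 49.7 s of the 72 s allowed. Both dead struts are in the red crate, and the good tray strut lies in the place freed in the rack.

- **Dead struts:** The tray strut at y = +50 mm and the rack strut at y = +75 mm were set down side by side along the crate. A top and a side picture taken afterwards showed both lying flat.
- **Good strut:** I tilted it against the rack in the grip and moved it down the slope. I pressed it onto its notches with about 14 N and let go. In the last top picture its foot (512, 320) and tail (256, 465) continue the row of its neighbours. The rod is fully out, with the foot about 2 mm off the ledge. The last side picture agrees.
- **Rest of the scene:** The other good struts looked unmoved, and so did the can, jar and tray. In the last top picture the arm hid most of the spool and part of the crate. The last clear view of both, taken before the final strut was moved, was fine.

**What disagreed:**
- **Tool height:** The reported tool height was about 36 mm below the real fingertips. My first grasp therefore closed on air above the strut. I measured the offset by touching the tray floor with about 6 N and allowed for it afterwards. The crate floor then came within a millimetre of where it should.
- **Position:** Two long moves to the rack ended about 5 mm and 0.6° off. Both were corrected before I went down.

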